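# Press a guide bushing home on the ratchet arbor press

## Task

Push the shuttle with the mould plate fully home under the ram, then pump the ratchet lever down and up until the guide bushing is pressed fully into the plate: press only with the lever, finish with a firm squeeze of its head against the plate, but do not lean on it any harder once it has come up solid. Finally swing the lever back up near the top of its travel and let go, with the other things on the bench left where they are.

Things in the scene. Friction and masses are not known exactly. Their poses are not given: they have to be found in the camera images.
- press: green cast-iron bench arbor press, bolted down: base 270 x 130 x 30 mm, head 80 mm wide from 155 to 255 mm above the bench, ram top at 340 mm. Origin at bench level straight below the ram. Its +x axis points from its front to the column at its back, +y to its left as one stands before it, +z up. A dark steel slide bed runs out 270 mm to the front (-x).
- shuttle (a joint): how far the aluminium shuttle fixture (it carries the mould plate) is drawn out to the front, m: 0 = fully home against the red end stop, with the bushing under the ram; 0.11 = fully out. It starts drawn out, moves along the press's +x to go home, drags with about 3 N and stays where it is left.
- shuttle_knob (a point): centre of the black upright round knob near the front end of the shuttle, 20 mm across and 34 mm tall (its top is 17 mm above this point, its foot 17 mm below); it can be pinched from above. The shuttle's top face lies 33 mm below this point; the plate begins 100 mm behind the knob axis, 4 mm lower than this point.
- plate_bore (a point): centre of the bore in the dark steel mould plate (70 x 70 x 29 mm, bolted on the shuttle), level with the plate's top face; +z up.
- bushing: brass-coloured headed guide bushing, head 35 mm across and 6 mm thick, started in the plate's bore and standing 9 to 14 mm proud. Origin on its axis at the underside of the head: 0 mm above the plate's top face when it is seated. It is a press fit: the ram must push it with about 45 N to move it, and it comes up solid once the head sits on the plate.
- ram: vertical square steel ram (25 mm) of the press, geared to the ratchet wheel: 20 mm of ram travel per radian of the wheel. Origin at the centre of its lower face, which starts 120 mm above the bench (29 mm above the seated bushing's head). It moves down only and holds its place by friction.
- lever (a joint): angle of the ratchet lever, rad: 0 = level, positive = red handle raised; -0.45 is the down stop, 0.80 the up stop. It is counterbalanced and stays where it is left (about 1.5 N of drag at the handle). Its hinge carries no return spring. One swing is never enough.
- ratchet: steel ratchet wheel beside the lever, 76 mm across, 20 saw teeth (0.314 rad a notch), one tooth red; origin on its axis. As the lever swings down a brass pawl catches it, after up to one notch of lost motion, and the wheel turns with the lever; as the lever swings up the pawl clicks back over the teeth and the wheel stays. It must turn about 1.45 rad in all.
- lever_grip (a point): middle of the red sleeve, 20 mm thick, 80 mm long, 210 mm from the hinge. The lever points to the front of the press (its -x) and swings in an upright plane 85 mm right of the ram; pinch the sleeve across, from above. Felt here while swinging: 3 N as the ram comes down free, 7 N as the bushing goes in, then over 1 N per mm once it is home. 12 to 16 N is a firm squeeze; above 20 N damages it.
- lever_hinge (a point): point on the lever's hinge axis (the ratchet shaft) in the lever's plane of swing, 200 mm above the bench. The axis is the press's y axis; this point's axes are parallel to the press's.
- spare_bushing: spare headed guide bushing like the other, brass-coloured, 35 mm head up, 30 mm tall, standing loose on the bench; a bystander. Origin at the centre of its underside
- copper_hammer: hammer with a copper head (75 mm long, 40 mm across) and a 190 mm wooden handle, lying; origin under its head; a bystander
- file: flat file with a green handle, 270 mm long, lying; a bystander. Origin at the centre of its underside
- oil_can: red oil can with a thin steel spout, 52 mm across, 150 mm tall; a bystander. Origin at the centre of its underside
- blue_box: closed blue plastic box, 85 x 55 x 40 mm; a bystander. Origin at the centre of its underside
- square_block: ground steel block, 60 x 30 x 30 mm; a bystander. Origin at the centre of its underside
- drift: brass drift, a rod 100 mm long and 18 mm thick, lying; a bystander. Origin at the centre of its underside

How it is judged (in metres and radians):
On the way, in this order (a step that is already met when the one before it is completed fails the run):
1. the shuttle is fully home (within 2 mm of its stop), the bushing still standing proud (value of joint shuttle below 0.002 m and z of bushing in the frame of plate_bore above 0.007 m), for 0.1 s.
2. the bushing is squeezed firmly home by the ram: head on the plate within 0.8 mm and more than 80 N between ram and bushing (value of joint shuttle below 0.002 m and z of bushing in the frame of plate_bore below 0.0008 m and contact force between ram and bushing above 80 N), for 0.05 s.
At the end, for the whole second after the job is handed in: The bushing's head sits on the plate (within 0.8 mm), the shuttle is home (within 2 mm), the lever stands raised (above 0.55 rad) and at rest (value of joint shuttle below 0.002 m and z of bushing in the frame of plate_bore below 0.0008 m and value of joint lever above 0.55 rad and velocity of joint lever between -0.1 and 0.1 rad/s); the robot touches nothing.
It fails at once if the ram presses on the bushing with more than 200 N (bushing damaged) (contact force between ram and bushing above 200 N).
It fails at once if the robot pushes the bushing or the ram directly with more than 10 N (contact force between any of the arm, the fingers and bushing above 10 N or contact force between any of the arm, the fingers and ram above 10 N).
It fails at once if another thing on the bench is moved by more than 30 mm (distance of any of spare_bushing, copper_hammer, file, oil_can, blue_box, square_block, drift from where it was at the start of the episode above 0.03 m).
It also fails if it takes over 72 s, if anything falls off the work surface, if the arm or the gripper's body presses on something with over 40 N, if the wrist force passes 120 N, or if a joint passes its speed limit or range.

## Robot

A 7-joint arm with a two-finger parallel gripper is mounted at the origin on the work surface. World frame = base frame: x ahead of the robot, y to its left, z up, the work surface at z = 0. Lengths are in mm, angles in rad, forces in N, time in s.
With the tool pointing down it reaches from about 400 to 875 mm from the base axis. Payload 19.3 kg.
Tool frame: the origin (TCP) lies midway between the tips of the shut fingers; the grasp point (between the pads) lies 19 mm behind it (env.tcp_to_grasp is the distance from the TCP to the grasp point, in mm); y points along the fingers, z is the direction in which the jaws open and shut, and the axes are right-handed (so a half turn about y gives the same grasp; the last joint's range is limited). The gripper opens to 85 mm and grips with 20 to 120 N. Pads are 22 mm wide; open, the fingers measure 114 mm over their backs; the gripper's body (76 mm by 85 mm) begins 54 mm behind the grasp point. The pads swing forward as they close: fully open they stand 13 mm farther back than shut.
Start: joints at [-0.07, 0.521, -0.036, 1.599, 0.021, 1.021, -0.113], TCP at [624.991, -0.025, 202.291] pointing down, gripper open.
Joint ranges: [-2.91, 2.91], [-0.3, 2.13], [-1.5, 1.42], [0.17, 2.43], [-1.26, 4.41], [0.16, 1.93], [-2.52, 2.52]. Speed limits (rad/s): [1.89, 1.89, 2.39, 2.39, 3.01, 3.01, 3.01].

## Interface

Orientations are given as a unit quaternion [x, y, z, w].
In Python, from rig import env gives the robot as it stands.
- The arm moves only by the tool servo_tool, never from a script. Its argument "increments" is a list that holds one entry, the list of rows, each a list of 7 numbers: the turn, a rotation vector about the world's x, y, z in degrees, then the shift along the world's x, y, z in m, then the opening, from 0 (shut) to 1 (fully open). In form: [[[ax, ay, az, x, y, z, grip], ...]]. A call has 1 to 20 rows; each row shifts and turns the pose as measured when the row begins; what a row does not reach is not made up. A row lasts 1/8 s, in which the tool goes at most 62.5 mm and 10.7 degrees, less where a joint would pass 70% of its speed; a pose out of reach is approached as far as the arm can. A call with a gripper value outside its range is refused whole. The fingers move at their own pace and stop on an object; "grip_force" is the grip in N (left out, the last holds). Time passes only in rows, so rows that do not move let the fingers close. It gives the time, the measured TCP pose, the force and the opening at its end, in the units of the state.
- env.state(): the state, without advancing time (a new reading comes with each control period).
- env.snapshot(name): name is "scene" or "side" or "wrist"; returns the picture (384x512x3 uint8, red, green, blue); there is no depth.
- env.camera_model(name): a dict with "camera_matrix" (3x3 intrinsics, pixels), "k1" (the pictures are not rectified: a ray, as slopes to the right and down, at radius r is drawn at 1 + k1 r^2 times it, then the intrinsics apply), "rvec" (rotation vector, rad) and "tvec" (3), from world to camera coordinates, as OpenCV has them; the wrist camera has in their place "tool_from_camera" (4x4, takes a point from camera to tool coordinates, whose origin is the TCP and whose axes are the tool frame's). Camera axes: x right, y down, z forward; pixel columns grow to the right and rows downward; lengths in mm; the calibration is good to about 2 mm. A picture is of the moment at which its call begins: read the wrist's pose just before it. camera_model takes no time and is no camera call.
- env.job_done(): hands the job in, once; it reports no verdict.
Trained networks look in the newest picture that a camera, given by its name, has taken for a name from the list of things; names that differ only in an ending like _2 or _b are one class to them, and where a whole thing is asked for, a point or a joint stands for the part that bears it (a point fixed in the world has none). Each returns a list of dicts, best first, with "conf" (0 to 1); they miss things now and then, are a little off and sometimes report something else, mostly with a low value. They report only what shows in the picture. A call takes as long as a camera call.
- env.masks_of(camera, target): "pixels" (384x512 bool, what is visible of it) and "rect" ([left, top, right, bottom] in pixels, round what is visible of it).
The state is a dict: "time_s": time; "q": joint angles; "joint_velocities": joint speeds; "effort": joint torques, N m; "tcp_pos": TCP position; "ee_rot": TCP orientation; "force": force on the tool from outside, world axes, zero at the start; "wrist_torque": the same for the moment, N m; "opening": finger opening in mm.
Only numpy, scipy, OpenCV 4.12 (cv2) and the standard library are available. Lean on these libraries where they do the work, as an engineer would, in place of code of your own. Each camera call takes 0.05 s, during which the arm holds its last target.

## Working session

There is one attempt and no reset: what is moved stays moved. The work goes in short steps, Python scripts to look and compute and a tool call to move; the robot and the scene stay as the last step left them, time stands still between calls to the robot, and variables do not carry over. Pictures are saved under pics/ and viewed, and the job is handed in when it is done.

Besides the shell and the picture viewer there is one more tool, called by a JSON object that holds its "method" and its "body". servo_tool: Moves the arm, as the interface text tells. Its arguments: {"type":"object","properties":{"increments":{"type":"array","items":{"type":"array","items":{"type":"array","items":{"type":"number"}}}},"grip_force":{"type":"number"}},"required":["increments"]}

```bash
ls; mkdir -p pics; python3 - <<'E'
from rig import env
import cv2
s=env.state(); print(s)
for n in ("scene","side","wrist"):
    im=env.snapshot(n); cv2.imwrite(f"pics/{n}0.png",cv2.cvtColor(im,cv2.COLOR_RGB2BGR))
    print(n,env.camera_model(n))
E
```

```text
pics
{'time_s': 0.0, 'q': array([-0.07021915,  0.52201182, -0.03632457,  1.60002638,  0.02121148,
        1.02110305, -0.11278778]), 'joint_velocities': array([ 0.0009666 , -0.0001258 ,  0.00253847, -0.00012699,  0.00254425,
        0.00015121, -0.00010287]), 'effort': array([-4.24098413e-03, -9.27110124e+01,  1.97758444e+00, -3.69928443e+01,
        1.76317629e-02,  8.19846697e-03, -6.58496788e-05]), 'tcp_pos': array([ 6.24615196e+02, -3.40166283e-02,  2.01720576e+02]), 'ee_rot': array([ 0.50031987, -0.50025963,  0.49972756, -0.4996926 ]), 'force': array([0.01998762, 0.02564054, 0.23568849]), 'wrist_torque': array([-0.02957122,  0.01984597,  0.08950535]), 'opening': 85.6513392246539}
scene {'camera_matrix': array([[364.09159603,   0.        , 253.46571729],
       [  0.        , 364.09159603, 193.7674145 ],
       [  0.        ,   0.        ,   1.        ]]), 'k1': -0.06766483633791721, 'rvec': array([ 1.52570682,  2.24162038, -0.72553862]), 'tvec': array([ 182.23614683, -351.2468643 , 1397.18709774])}
side {'camera_matrix': array([[464.58225838,   0.        , 256.92830932],
       [  0.        , 464.58225838, 186.55520553],
       [  0.        ,   0.        ,   1.        ]]), 'k1': -0.013186953844544989, 'rvec': array([ 2.19565105, -0.60268074,  0.29559543]), 'tvec': array([-461.11657324,  289.91143406, 1248.23976322])}
wrist {'camera_matrix': array([[268.06279592,   0.        , 254.54612125],
       [  0.        , 268.06279592, 192.93833892],
       [  0.        ,   0.        ,   1.        ]]), 'k1': -0.002265372609132239, 'tool_from_camera': array([[ 1.41797248e-03,  9.46959996e-01,  3.21348340e-01,
        -8.33805634e+01],
       [-5.83224428e-04, -3.21347825e-01,  9.46961053e-01,
        -1.71385422e+02],
       [ 9.99998825e-01, -1.53018291e-03,  9.66278301e-05,
        -1.16421666e+00],
       [ 0.00000000e+00,  0.00000000e+00,  0.00000000e+00,
         1.00000000e+00]])}
```

View pics/scene0.png

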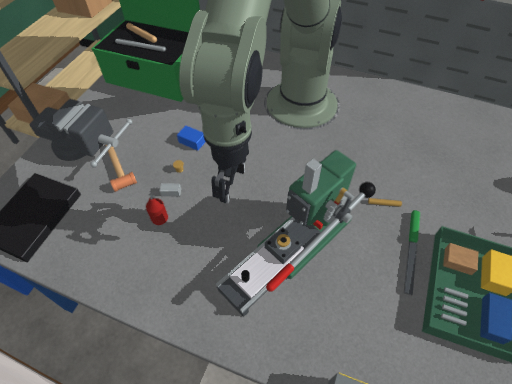

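View pics/side0.png

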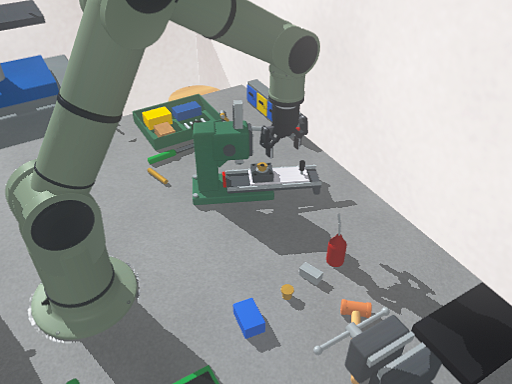

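View pics/wrist0.png

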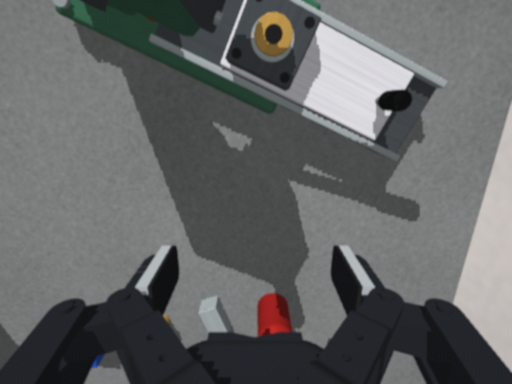

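```bash
cat > h.py <<'E'
from rig import env
import numpy as np, cv2
from scipy.spatial.transform import Rotation as R
def cam(n,s=None):
    m=env.camera_model(n);K=m["camera_matrix"];k1=m["k1"]
    if n=="wrist":
        s=s or env.state()
        T=np.eye(4);T[:3,:3]=R.from_quat(s["ee_rot"]).as_matrix();T[:3,3]=s["tcp_pos"]
        W=T@m["tool_from_camera"]
    else:
        W=np.eye(4);Rm=R.from_rotvec(np.array(m["rvec"]).ravel()).as_matrix();W[:3,:3]=Rm.T;W[:3,3]=-Rm.T@np.array(m["tvec"]).ravel()
    return K,k1,W
def ray(c,uv):
    K,k1,W=c
    p=cv2.undistortPoints(np.array([[uv]],float),K,np.array([k1,0,0,0]))[0,0]
    d=W[:3,:3]@np.array([p[0],p[1],1]);return W[:3,3],d/np.linalg.norm(d)
def onplane(c,uv,z):
    o,d=ray(c,uv);return o+d*(z-o[2])/d[2]
def proj(c,P):
    K,k1,W=c
    Wi=np.linalg.inv(W);P=np.atleast_2d(np.array(P,float))
    r,_=cv2.Rodrigues(Wi[:3,:3]);return cv2.projectPoints(P,r,Wi[:3,3],K,np.array([k1,0,0,0]))[0][:,0]
def tri(rays):
    A=np.zeros((3,3));b=np.zeros(3)
    for o,d in rays:
        M=np.eye(3)-np.outer(d,d);A+=M;b+=M@o
    p=np.linalg.solve(A,b);return p,[np.linalg.norm((np.eye(3)-np.outer(d,d))@(p-o)) for o,d in rays]
def cen(n,t):
    r=env.masks_of(n,t)
    if not r: return None
    m=r[0]["pixels"];v,u=np.nonzero(m);return r[0]["conf"],np.array([u.mean(),v.mean()]),r[0]["rect"],m
def snap(n,f=None):
    im=env.snapshot(n)
    if f: cv2.imwrite(f"pics/{f}.png",cv2.cvtColor(im,cv2.COLOR_RGB2BGR))
    return im
E
python3 - <<'E'
from h import *
C={n:cam(n) for n in("scene","side","wrist")}
res={}
for t in("shuttle_knob","lever_grip","bushing","ratchet","ram","plate_bore"):
    rs=[]
    for n in C:
        r=cen(n,t)
        if r:
            print(t,n,round(float(r[0]),2),r[1].round(1),r[2],r[3].sum()); 
            np.save(f"m_{t}_{n}.npy",r[3])
            if r[0]>.4: rs.append(ray(C[n],r[1]))
    if len(rs)>1: print("  tri",[x.round(1) if hasattr(x,'round') else np.round(x,1) for x in tri(rs)])
print(env.state()["time_s"])
E
```

```text
shuttle_knob scene 0.58 [266.9 262.2] [230.2, 225.5, 303.3, 296.4] 2320
shuttle_knob side 0.71 [310.5 273.3] [299.7, 265.3, 321.7, 285.9] 338
shuttle_knob wrist 0.84 [315.4  65.5] [221.3, 2.0, 415.7, 141.8] 14765
  tri [array([ 684.6,   54.5, -217.9]), array([105.1, 144.2, 113.1])]
lever_grip side 0.5 [228.3 118.9] [195.2, 107.9, 259.6, 129.0] 87
lever_grip wrist 0.51 [272.9  34.5] [253.5, 13.9, 294.1, 59.4] 1297
  tri [array([578.3, 126.3, 302. ]), array([57., 57.])]
bushing scene 0.41 [283.1 240.5] [274.4, 237.1, 287.5, 247.0] 116
bushing side 0.22 [286.7 291.6] [280.2, 285.4, 294.2, 301.2] 166
bushing wrist 0.58 [272.8  34.2] [252.0, 14.1, 293.4, 56.4] 1381
  tri [array([640.1, 142.4,  95.3]), array([0.5, 0.5])]
ratchet scene 0.57 [333.5 209.8] [324.5, 198.5, 346.0, 220.8] 220
ratchet side 0.73 [286.8 291.5] [281.5, 287.7, 294.2, 301.4] 146
  tri [array([ 476. ,   54.2, -150.9]), array([221.5, 221.5])]
ram scene 0.7 [311.6 175.7] [300.7, 161.0, 322.6, 193.3] 469
ram side 0.89 [237.4 119. ] [231.4, 98.9, 243.6, 165.8] 292
ram wrist 0.42 [315.4  65.5] [221.8, 0.1, 415.0, 141.6] 14947
  tri [array([591.5, 139.2, 305.6]), array([38.3, 37.1, 66.4])]
plate_bore scene 0.94 [266.9 262.2] [229.6, 226.8, 303.5, 296.3] 2305
plate_bore side 0.69 [276. 174.] [248.7, 159.8, 308.7, 188.2] 1109
plate_bore wrist 0.8 [315.3  65.5] [223.6, 0.0, 410.5, 135.5] 14754
  tri [array([690.2, 121.6,  54.2]), array([4.8, 4.8, 1.2])]
1.05
```

```bash
python3 - <<'E'
import cv2
a=cv2.imread("pics/scene0.png")[140:320,200:420]; cv2.imwrite("pics/sz.png",cv2.resize(a,None,fx=3.6,fy=3.3,interpolation=2))
a=cv2.imread("pics/side0.png")[80:220,170:350]; cv2.imwrite("pics/dz.png",cv2.resize(a,None,fx=4,fy=4,interpolation=2))
a=cv2.imread("pics/wrist0.png")[0:180,200:460]; cv2.imwrite("pics/wz.png",cv2.resize(a,None,fx=3,fy=3,interpolation=2))
E
```

```text
(no output)
```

View pics/sz.png

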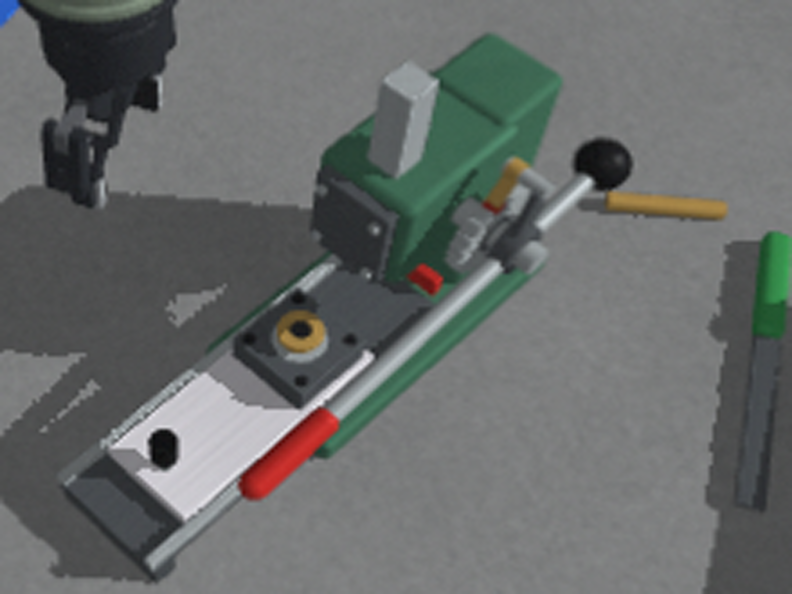

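View pics/dz.png

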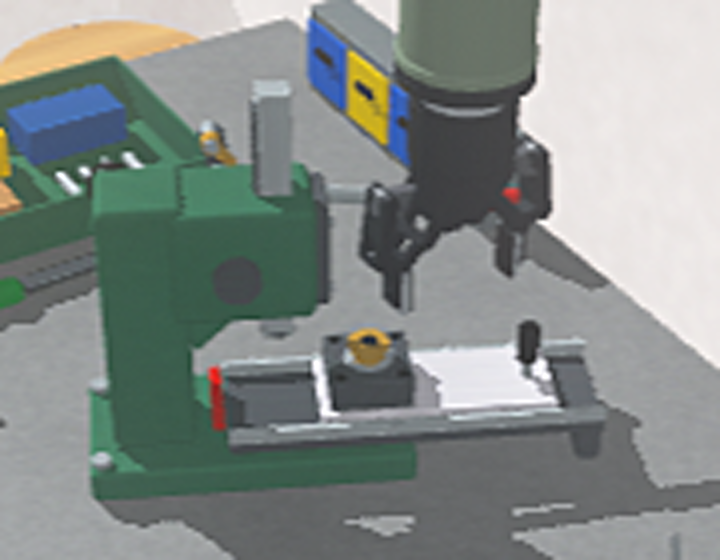

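View pics/wz.png

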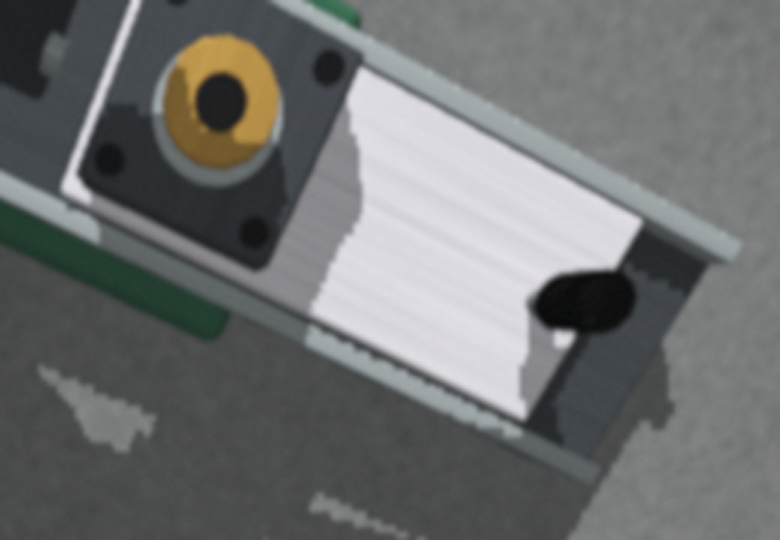

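```bash
python3 - <<'E'
from h import *
C={n:cam(n) for n in("scene","side","wrist")}
print("knob mid",tri([ray(C["scene"],(245.3,275.8)),ray(C["side"],(302.2,165.5))]))
print("knob top wrist",onplane(C["wrist"],(401,100),106))
print("knob mid wrist",onplane(C["wrist"],(396,100),89))
print("bush wrist",onplane(C["wrist"],(273.7,33.7),102))
s=(200+300/3.6,140+329/3.3);d=(170+371/4,80+338/4)
print("bush", onplane(C["scene"],s,102),onplane(C["side"],d,102))
# ram top centre z340
s=(200+408/3.6,140+77/3.3); d=(170+271/4,80+86/4)
print("ram",onplane(C["scene"],s,340),onplane(C["side"],d,340), tri([ray(C["scene"],s),ray(C["side"],d)]))
E
```

```text
knob mid (array([764.02283789,  86.42946038,  87.96816418]), [np.float64(1.0654792071044734), np.float64(1.0654792071042691)])
knob top wrist [762.34238791  85.0380766  106.        ]
knob mid wrist [766.10794682  85.14604168  89.        ]
bush wrist [641.15332714 141.05606208 102.        ]
bush [641.00049094 143.40267551 102.        ] [643.44711986 141.02459593 102.        ]
ram [569.48502506 172.49676807 340.        ] [572.53588819 174.59896433 340.        ] (array([571.12609924, 172.52259215, 341.56431204]), [np.float64(0.29044671030673236), np.float64(0.29044671030679486)])
```

```bash
python3 - <<'E'
from h import *
C={n:cam(n) for n in("scene","side","wrist")}
ram=np.array([570.7,173,0]);th=np.deg2rad(155.8)
ex=np.array([np.cos(th),np.sin(th),0]);ey=np.array([-ex[1],ex[0],0])
def lp(n,uv):
    o,d=ray(C[n],uv);t=((ram-85*ey-o)@ey)/(d@ey);P=o+t*d;q=P-ram;return P.round(1),(q@ex).round(1),P[2].round(1)
z=lambda a,b:(200+a/3.6,140+b/3.3)
for nm,p in dict(tip=(252,487),mid=(290,455),back=(330,420),shaftmid=(415,338),hub=(513,240),ball=(603,163)).items(): print(nm,lp("scene",z(*p)))
print(lp("side",(298,129)))
E
```

```text
tip (array([799.6, 163.3, 169.7]), np.float64(-212.7), np.float64(169.7))
mid (array([768.8, 177.2, 167.1]), np.float64(-179.0), np.float64(167.1))
back (array([735.4, 192.2, 166.8]), np.float64(-142.3), np.float64(166.8))
shaftmid (array([662.8, 224.8, 181.4]), np.float64(-62.8), np.float64(181.4))
hub (array([576. , 263.8, 205. ]), np.float64(32.4), np.float64(205.0))
ball (array([481.4, 306.3, 199.6]), np.float64(136.1), np.float64(199.6))
(array([795.8, 165. , 178.1]), np.float64(-208.6), np.float64(178.1))
```

{"method": "servo_tool", "body": {"increments": [[[0,0,-6,0.028,0.017,0,1],[0,0,-6,0.028,0.017,0,1],[0,0,-6,0.028,0.017,0,1],[0,0,-6,0.028,0.017,0,1],[0,0,-0.2,0.028,0.017,-0.02,1]]]}}

```text
time_s: 1.68
tcp_pos: [768.9, 85.6, 184.6]
ee_rot: [0.378, -0.596, 0.598, -0.38]
force: [-0.5, -0.8, -0.1]
opening: 85.8
```

```bash
python3 - <<'E'
from h import *
im=snap("wrist","w1"); s=env.state(); C=cam("wrist",s)
print(s["time_s"],s["tcp_pos"],R.from_quat(s["ee_rot"]).as_matrix().round(3),s["force"])
for P in ([764,86,106],[764,86,72],[570.7,173,120]): print(proj(C,P))
E
```

```text
1.725 [769.28140296  88.57696564 179.38260637] [[-0.422 -0.001  0.906]
 [-0.906  0.    -0.422]
 [ 0.001 -1.    -0.001]] [-0.06748338  3.19890538 -2.58898061]
[[252.18327794 197.20426044]]
[[252.47127935 186.69727854]]
[[ 23.13309381 205.32871671]]
```

View pics/w1.png

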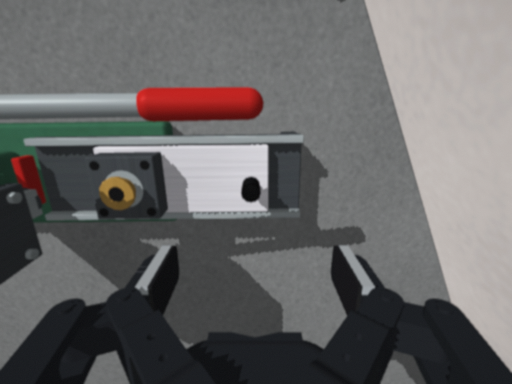

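```bash
python3 - <<'E'
from h import *
s=env.state();C=cam("wrist",s);print(s["tcp_pos"],s["time_s"])
ram=np.array([570.7,173,0]);th=np.deg2rad(155.8)
ex=np.array([np.cos(th),np.sin(th),0]);ey=np.array([-ex[1],ex[0],0])
for uv in((263,102),(200,103),(137,104)):
    o,d=ray(C,uv);t=((ram-85*ey-o)@ey)/(d@ey);P=o+t*d;print(P.round(1),((P-ram)@ex).round(1))
for z in(160,170,180,190): print(z,[((onplane(C,(200,103),z)-ram)@e).round(1) for e in(ex,ey)])
for uv,z in(((251,194),106),((118,193),102)): print(onplane(C,uv,z))
for uv in((25,142),(303,133),(50,218),(300,212)): p=onplane(C,uv,66);print([((p-ram)@e).round(1) for e in(ex,ey)])
E
```

```text
[769.28140296  88.57696564 179.38260637] 1.725
[  885.9   124.5 -2810.8] -307.4
[  234.4   417.3 -2860.6] 407.0
[ -589.3   787.5 -3303.4] 1310.0
160 [np.float64(-178.8), np.float64(-87.2)]
170 [np.float64(-180.7), np.float64(-87.2)]
180 [np.float64(-182.7), np.float64(-87.2)]
190 [np.float64(-184.6), np.float64(-87.2)]
[764.36465857  89.45540894 106.        ]
[645.95202035 144.39839784 102.        ]
[np.float64(27.5), np.float64(-51.0)]
[np.float64(-265.6), np.float64(-55.9)]
[np.float64(23.8), np.float64(36.6)]
[np.float64(-266.0), np.float64(33.3)]
```

{"method": "servo_tool", "body": {"increments": [[[0,0,0.8,-0.005,-0.002,0,1],[0,0,0,0,0,-0.035,1],[0,0,0,0,0,-0.035,1],[0,0,0,0,0,-0.034,1],[0,0,0,0,0,0,1]]], "grip_force": 25}}

```text
time_s: 2.35
tcp_pos: [762.6, 84.5, 74.5]
ee_rot: [0.385, -0.593, 0.593, -0.385]
force: [0.2, -0.3, -0.2]
opening: 85.5
```

{"method": "servo_tool", "body": {"increments": [[[0,0,0,0.001,0.002,0,0.1],[0,0,0,0,0,0,0.1],[0,0,0,0,0,0,0.1],[0,0,0,0,0,0,0.1],[0,0,0,0,0,0,0.1],[0,0,0,0,0,0,0.1]]]}}

```text
time_s: 3.1
tcp_pos: [765.9, 86.4, 81.0]
ee_rot: [0.383, -0.592, 0.594, -0.387]
force: [1.1, 0.6, -0.1]
opening: 8.7
```

```bash
python3 - <<'E'
from h import *
snap("wrist","w2");snap("scene","s2")
s=env.state();print(s["time_s"],s["tcp_pos"],s["opening"],s["force"])
E
```

```text
3.2 [765.87233475  86.37503381  80.89067278] 8.26285003695382 [ 0.6829361  -0.46440188 -0.73565617]
```

View pics/w2.png

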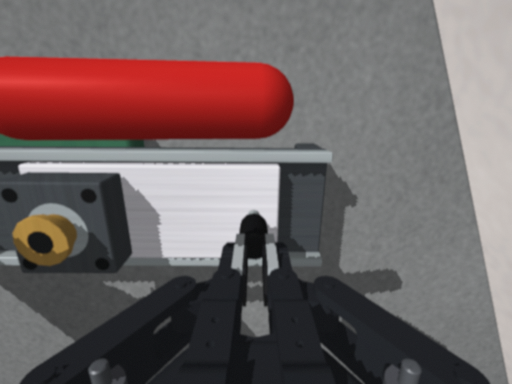

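```bash
python3 - <<'E'
from h import *
s=env.state();C=cam("wrist",s);M=R.from_quat(s["ee_rot"]).as_matrix()
print(proj(C,[s["tcp_pos"],s["tcp_pos"]-19*M[:,1],s["tcp_pos"]-25*M[:,1]-10*M[:,0]]))
print(onplane(C,(253,227),106),onplane(C,(255,222),106))
P=np.array([s["tcp_pos"]]);
import itertools
for y in (86,90,94,98,102): print(y,proj(C,[764,y,106]),proj(C,[764,y,72]))
im=cv2.imread("pics/w2.png")[180:300,190:320];cv2.imwrite("pics/w2z.png",cv2.resize(im,None,fx=5,fy=5,interpolation=2))
E
```

```text
[[256.44227682 226.17158657]
 [256.65678962 239.23716701]
 [256.75422071 229.30062557]]
[768.3601958   97.86043726 106.        ] [770.80413003 100.37424465 106.        ]
86 [[254.44527063 245.52945788]] [[254.17388391 222.28978612]]
90 [[251.77690741 240.26411431]] [[251.94143515 217.74879   ]]
94 [[249.07015021 234.92289132]] [[249.68219198 213.15324223]]
98 [[246.32418315 229.5041738 ]] [[247.39568052 208.50217707]]
102 [[243.53816762 224.00630161]] [[245.08141592 203.79460645]]
```

View pics/w2z.png

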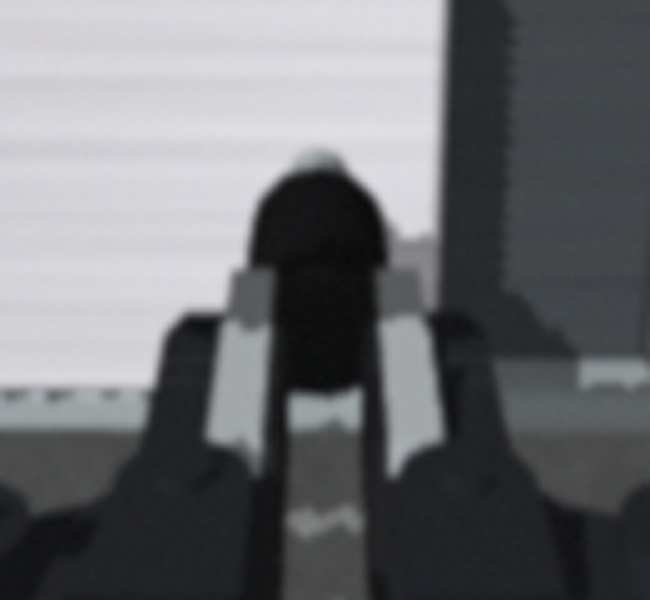

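```bash
python3 - <<'E'
from h import *
snap("side","d2")
a=cv2.imread("pics/s2.png")[180:320,200:360]; b=cv2.imread("pics/d2.png")[90:210,240:360]
cv2.imwrite("pics/z2.png",np.hstack([cv2.resize(a,(400,350),interpolation=2),cv2.resize(b,(350,350),interpolation=2)]))
s=env.state();print(s["opening"],s["tcp_pos"],s["time_s"],s["force"])
E
```

```text
8.965243817362548 [765.83543273  86.34811025  80.85925768] 3.25 [0.57589036 0.4834326  0.09700054]
```

View pics/z2.png

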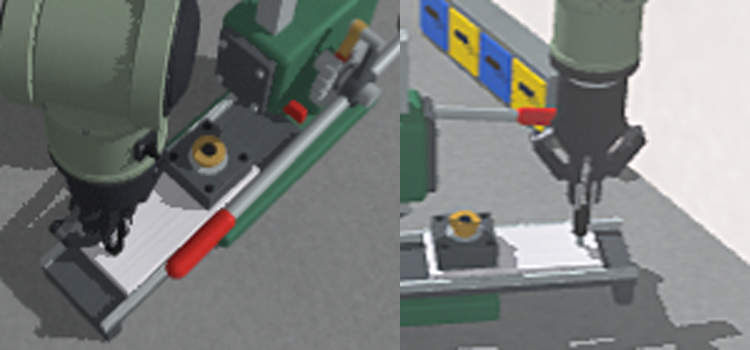

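```bash
python3 - <<'E'
from h import *
s=env.state();C=cam("side");print(proj(C,[s["tcp_pos"],[764,86,106],[764,86,72]]))
C=cam("scene");print(proj(C,[s["tcp_pos"],[764,86,106],[764,86,72]]))
b=cv2.imread("pics/d2.png")[130:190,275:335]
a=cv2.imread("pics/s2.png")[250:310,210:270]
cv2.imwrite("pics/z3.png",np.hstack([cv2.resize(a,(360,360),interpolation=2),cv2.resize(b,(360,360),interpolation=2)]))
E
```

```text
[[302.19922305 166.96257167]
 [302.33854401 161.1448581 ]
 [301.62874454 169.2811579 ]]
[[244.68850837 277.73667617]
 [244.52518294 273.00859899]
 [244.94917096 278.41931048]]
```

View pics/z3.png

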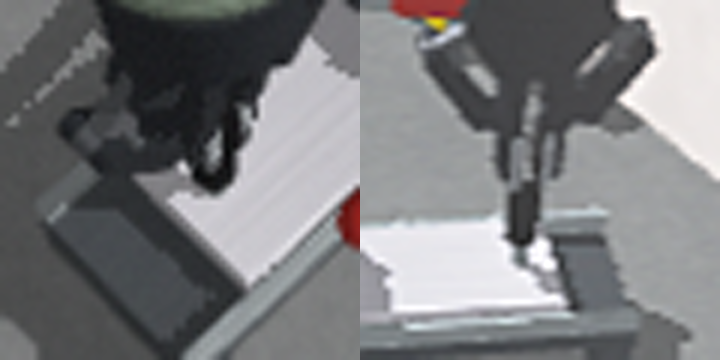

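{"method": "servo_tool", "body": {"increments": [[[0,0,0,0,0,0,0],[0,0,0,0,0,0,0],[0,0,0,0,0,0,0]]]}}

```text
time_s: 3.62
tcp_pos: [765.8, 86.4, 80.7]
ee_rot: [0.383, -0.592, 0.594, -0.387]
force: [-0.2, -0.8, -0.6]
opening: -0.2
```

```bash
python3 - <<'E'
from h import *
snap("wrist","w3")
im=cv2.imread("pics/w3.png")[150:330,160:350];cv2.imwrite("pics/w3z.png",cv2.resize(im,None,fx=4,fy=3.3,interpolation=2))
E
```

```text
(no output)
```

View pics/w3z.png

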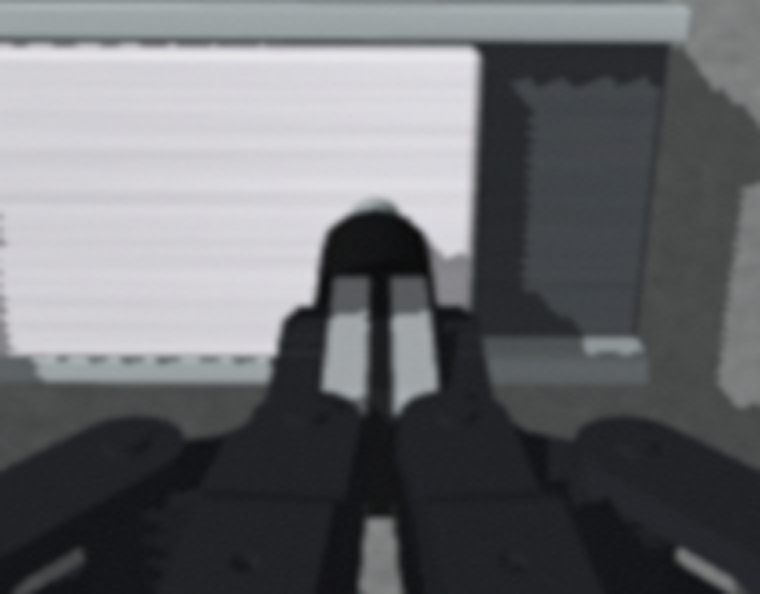

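```bash
python3 - <<'E'
from h import *
m=env.camera_model("wrist");K=m["camera_matrix"];W=m["tool_from_camera"];c=(K,m["k1"],W)
for y in(0,-13,-20,-26,-30):
  print(y,proj(c,[[-11,y,0],[11,y,0],[-11,y,42.5],[11,y,42.5]]).round(0).tolist())
E
```

```text
0 [[256.0, 212.0], [256.0, 240.0], [318.0, 212.0], [316.0, 240.0]]
-13 [[257.0, 220.0], [257.0, 250.0], [322.0, 219.0], [320.0, 249.0]]
-20 [[257.0, 224.0], [257.0, 255.0], [325.0, 224.0], [322.0, 255.0]]
-26 [[257.0, 229.0], [257.0, 260.0], [328.0, 228.0], [325.0, 260.0]]
-30 [[257.0, 232.0], [257.0, 264.0], [329.0, 231.0], [326.0, 264.0]]
```

View pics/w3.png

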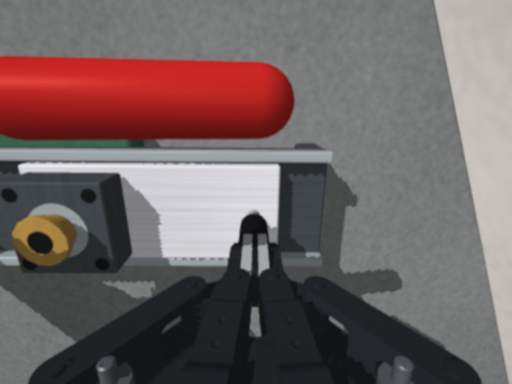

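{"method": "servo_tool", "body": {"increments": [[[0,0,0,0,0,0.05,0],[0,0,0,0,0,0.02,0],[0,0,0,0,0,0,0],[0,0,0,0,0,0,0]]]}}

```text
time_s: 4.18
tcp_pos: [764.8, 86.3, 150.5]
ee_rot: [0.384, -0.592, 0.594, -0.386]
force: [-0.6, -0.2, -0.8]
opening: 0.2
```

```bash
python3 - <<'E'
from h import *
s=env.state();C=cam("wrist",s)
im=snap("wrist","w4"); d=snap("side","d4");sc=snap("scene","s4")
print(s["time_s"],s["tcp_pos"],s["opening"])
t=s["tcp_pos"]
for n in("side","scene"): print(n,proj(cam(n),[t,t+[0,0,26]]))
print(proj(C,[[764,86,106],[764,86,72]]))
ps=cam("side");print("side cam",ps[2][:3,3],cam("scene")[2][:3,3])
b=cv2.imread("pics/d4.png")[120:190,265:335];a=cv2.imread("pics/s4.png")[230:300,210:280];w=cv2.imread("pics/w4.png")[150:330,160:350]
cv2.imwrite("pics/z4.png",np.hstack([cv2.resize(x,(260,490) if 0 else (266,266),interpolation=2) for x in(a,b,w)]))
E
```

```text
4.175 [764.78627806  86.30609756 150.51147335] 0.1801189520474835
side [[303.44026889 150.02720872]
 [304.01827476 143.41083298]]
scene [[243.91989986 265.71235618]
 [243.54631218 260.94411133]]
[[255.20686433 204.25947548]
 [254.99110505 191.82042341]]
side cam [ -12.15973254 -901.07308841 1021.12637339] [1082.2401252   245.94005613  936.47528487]
```

View pics/z4.png

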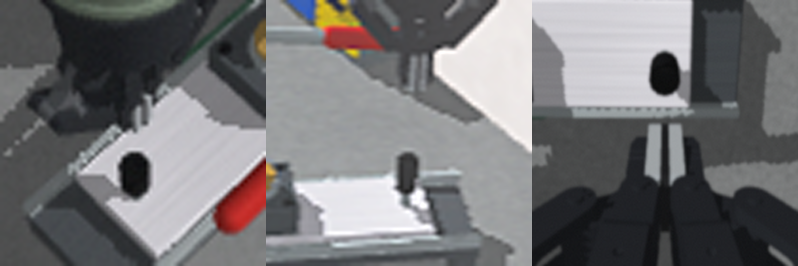

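```bash
python3 - <<'E'
from h import *
s=env.state();C={n:cam(n,s) for n in("scene","side","wrist")}
r=[ray(C["side"],(304.2,144.2)),ray(C["scene"],(246.8,263.7)),ray(C["wrist"],(256.5,234.6))]
for k in([0,1],[0,2],[1,2],[0,1,2]):
    p,e=tri([r[i] for i in k]);d=p-s["tcp_pos"];M=R.from_quat(s["ee_rot"]).as_matrix();print(k,p.round(1),np.round(e,1),"tool",(M.T@d).round(1))
E
```

```text
[0, 1] [767.5  92.7 169.6] [2.6 2.6] tool [ -7.  -19.2   0. ]
[0, 2] [767.   89.4 170.8] [1. 1.] tool [ -3.8 -20.4   0.9]
[1, 2] [769.3  96.  181.4] [1.2 1.2] tool [-10.7 -31.    0.3]
[0, 1, 2] [766.9  91.6 170.7] [2.5 3.2 1.6] tool [ -5.7 -20.3  -0.1]
```

```bash
python3 - <<'E'
from h import *
print(env.tcp_to_grasp, [a for a in dir(env) if a[0]!='_'])
E
```

```text
18.700000000000003 ['MotionError', 'camera_model', 'job_done', 'masks_of', 'snapshot', 'state', 'tcp_to_grasp']
```

{"method": "servo_tool", "body": {"increments": [[[0,0,0,0,0,0,1],[0,0,0,0,0,0,1],[0,0,0,0,0,0,1],[0,0,0,0,0,-0.04,1],[0,0,0,0,0,-0.03,1],[0,0,0,0,0,-0.015,1],[0,0,0,0,0,-0.01,1],[0,0,0,0,0,0,1]]]}}

```text
time_s: 5.32
tcp_pos: [765.2, 86.3, 52.8]
ee_rot: [0.384, -0.592, 0.594, -0.386]
force: [0.1, 0.1, 0.2]
opening: 85.4
```

{"method": "servo_tool", "body": {"increments": [[[0,0,0,0,0,0,0],[0,0,0,0,0,0,0],[0,0,0,0,0,0,0],[0,0,0,0,0,0,0],[0,0,0,0,0,0,0]]]}}

```text
time_s: 5.95
tcp_pos: [766.5, 86.5, 55.7]
ee_rot: [0.382, -0.592, 0.594, -0.387]
force: [0.8, -0.4, -2.7]
opening: 18.7
```

{"method": "servo_tool", "body": {"increments": [[[0,0,0,-0.01,0.0045,0,0],[0,0,0,-0.011,0.005,0,0],[0,0,0,-0.011,0.005,0,0],[0,0,0,-0.011,0.005,0,0],[0,0,0,-0.011,0.005,0,0],[0,0,0,-0.006,0.0027,0,0],[0,0,0,0,0,0,0]]]}}

```text
time_s: 6.82
tcp_pos: [703.2, 115.4, 55.7]
ee_rot: [0.382, -0.592, 0.595, -0.388]
force: [-1.3, 0.8, -1.8]
opening: 19.1
```

{"method": "servo_tool", "body": {"increments": [[[0,0,0,-0.004,0.0018,0,0],[0,0,0,-0.003,0.0013,0,0],[0,0,0,-0.003,0.0013,0,0],[0,0,0,-0.003,0.0013,0,0]]]}}

```text
time_s: 7.32
tcp_pos: [697.4, 118.2, 55.9]
ee_rot: [0.377, -0.589, 0.598, -0.391]
force: [30.7, -4.0, -23.8]
opening: 19.2
```

{"method": "servo_tool", "body": {"increments": [[[0,0,0,0,0,0,0],[0,0,0,0,0,0,0.5],[0,0,0,0,0,0,0.6],[0,0,0,0,0,0,0.6]]]}}

```text
time_s: 7.82
tcp_pos: [697.3, 118.0, 56.1]
ee_rot: [0.377, -0.589, 0.599, -0.391]
force: [0.0, 0.4, -0.4]
opening: 51.0
```

```bash
python3 - <<'E'
from h import *
s=env.state();print(s["time_s"],s["tcp_pos"],s["force"],s["opening"],s["q"])
snap("side","d5");snap("scene","s5")
b=cv2.imread("pics/d5.png")[100:220,200:340];a=cv2.imread("pics/s5.png")[140:300,210:400]
cv2.imwrite("pics/z5.png",np.hstack([cv2.resize(x,(400,400),interpolation=2) for x in(a,b)]))
E
```

```text
7.825 [697.30064998 117.99102315  56.07714434] [ 0.04475405  0.37770011 -0.37508636] 51.02273680191652 [-0.2904221   0.80104181  0.058951    1.49235126 -0.04797681  0.82693603
 -0.64006866]
```

View pics/z5.png

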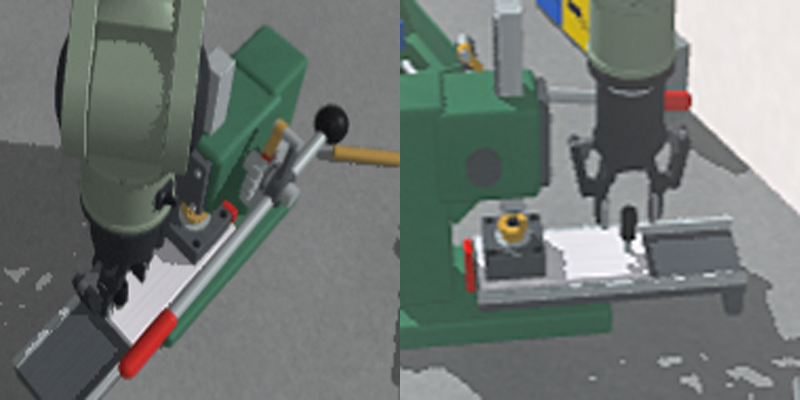

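{"method": "servo_tool", "body": {"increments": [[[0,0,0,0,0,0.05,0.6],[0,0,0,0,0,0.055,0.6],[0,0,8,0,0,0.05,0.6],[0,0,10,0.005,0.005,0.02,0.6],[0,0,10,0.011,0.009,0,0.6],[0,0,10,0.011,0.009,0,0.6],[0,0,10,0.011,0.009,0,0.6],[0,0,10,0.011,0.009,0,0.6],[0,0,10,0.011,0.009,0,0.6],[0,0,10,0.011,0.009,0,0.6],[0,0,10,0,0,0,0.6],[0,0,0,0,0,0,0.6]]]}}

```text
time_s: 9.43
tcp_pos: [768.7, 178.4, 237.5]
ee_rot: [-0.683, 0.144, -0.143, 0.701]
force: [-0.8, -0.6, 0.3]
opening: 51.3
```

```bash
python3 - <<'E'
from h import *
s=env.state();C=cam("wrist",s);snap("wrist","w6")
M=R.from_quat(s["ee_rot"]).as_matrix();print(s["time_s"],s["tcp_pos"],s["q"].round(2),M.round(3),s["force"])
print(proj(C,[[769.5,177,167],[578,263,200]]))
E
```

```text
9.425 [768.66787583 178.37859725 237.53565388] [-0.16  0.8  -0.29  1.01  0.19  1.34  0.75] [[ 0.917  0.004  0.398]
 [-0.398  0.025  0.917]
 [-0.006 -1.     0.024]] [-0.82768113 -0.61340954  0.33091778]
[[ 251.75680556  196.49765103]
 [ 255.33391582 -118.51334389]]
```

View pics/w6.png

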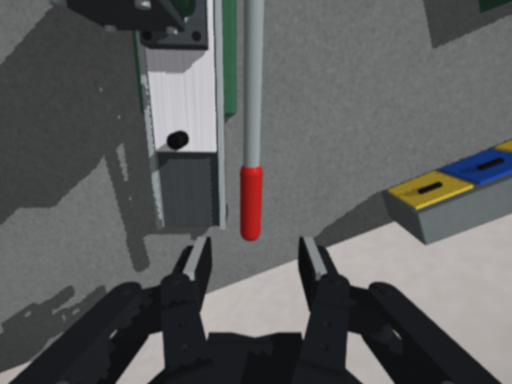

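```bash
python3 - <<'E'
from h import *
s=env.state();C=cam("wrist",s)
ram=np.array([570.7,173,0]);th=np.deg2rad(155.8)
ex=np.array([np.cos(th),np.sin(th),0]);ey=np.array([-ex[1],ex[0],0])
for uv in((251,203),(251,168),(251,239),(254,80)):
    p=onplane(C,uv,168);print(p.round(1),((p-ram)@ex).round(1),((p-ram)@ey).round(1))
E
```

```text
[774.8 173.8 168. ] -185.9 -84.5
[743.4 187.8 168. ] -151.5 -84.3
[810.2 158.1 168. ] -224.5 -84.6
[675.9 220.5 168. ] -76.5 -86.4
```

{"method": "servo_tool", "body": {"increments": [[[-1.4,0,0,0.003,-0.003,-0.02,0.6],[0,0,0,0,0,-0.04,0.6],[0,0,0,0,0,-0.035,0.6],[0,0,0,0,0,-0.012,0.6],[0,0,0,0,0,0,0.6]]], "grip_force": 40}}

```text
time_s: 10.1
tcp_pos: [770.7, 174.9, 125.1]
ee_rot: [0.693, -0.147, 0.151, -0.69]
force: [-0.2, 0.1, 0.8]
opening: 51.4
```

```bash
python3 - <<'E'
from h import *
s=env.state();C=cam("wrist",s);snap("wrist","w7");snap("side","d7");snap("scene","s7")
M=R.from_quat(s["ee_rot"]).as_matrix();print(s["time_s"],s["tcp_pos"],M.round(3),s["force"])
b=cv2.imread("pics/d7.png")[80:200,210:350];a=cv2.imread("pics/s7.png")[170:310,210:400];w=cv2.imread("pics/w7.png")
cv2.imwrite("pics/z7.png",np.hstack([cv2.resize(x,(266,266),interpolation=2) for x in(a,b,w)]))
E
```

```text
10.1 [770.65027687 174.89159468 125.13313262] [[ 0.911  0.004  0.412]
 [-0.412 -0.005  0.911]
 [ 0.005 -1.    -0.003]] [-0.2304256   0.05868963  0.77302881]
```

View pics/z7.png

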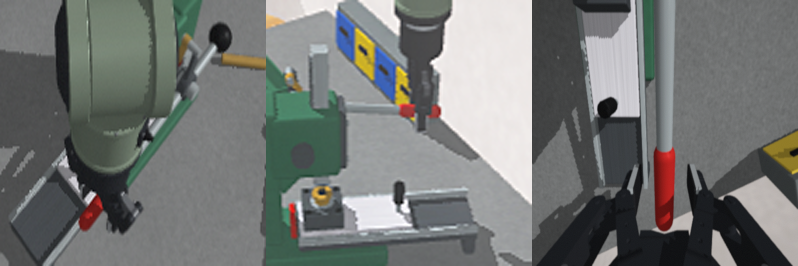

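{"method": "servo_tool", "body": {"increments": [[[0,0,0,0,0,0,0],[0,0,0,0,0,0,0],[0,0,0,0,0,0,0],[0,0,0,0,0,0,0]]]}}

```text
time_s: 10.75
tcp_pos: [771.9, 174.3, 129.6]
ee_rot: [0.692, -0.146, 0.152, -0.69]
force: [-0.3, -0.7, -1.5]
opening: 18.5
```

```bash
cat >> h.py <<'E'
th=np.deg2rad(155.8)
ex=np.array([np.cos(th),np.sin(th),0]);ey=np.array([-ex[1],ex[0],0]);ez=np.array([0,0,1.])
ram=np.array([570.7,173,0])
def lev(dths, hx=28., RAD=None):
    s=env.state();p=s["tcp_pos"]-ram;u=-(p@ex)+hx;z=p[2]-200
    M=R.from_quat(s["ee_rot"]).as_matrix();a=-M[:,1]
    tilt=np.arctan2(a@ex,a@ez); rr=np.hypot(u,z);phi=np.arctan2(z,u)
    F=s["force"]
    # lever dir from tilt (grip at tool vertical when th0=-.153)
    thl=phi+0.169; t=np.cos(thl)*ez+np.sin(thl)*ex; rad=-np.cos(thl)*ex+np.sin(thl)*ez
    print(f"t={s['time_s']:.2f} u={u:.1f} z={z:.1f} r={rr:.1f} y={p@ey:.1f} theta={thl:.3f} tilt={tilt:.3f} th_tilt={tilt-.153:.3f} F={F.round(1)} Ftan={F@t:.1f} Frad={F@rad:.1f} Fy={F@ey:.1f} open={s['opening']:.1f}")
    print("  q",s["q"].round(2))
    rows=[];r0=rr if RAD is None else RAD; sidefix=(-85-(p@ey))
    for d in dths:
        p2=phi+d;u2,z2=r0*np.cos(p2),r0*np.sin(p2)
        dl=-(u2-u)*ex+(z2-z)*ez; tv=np.rad2deg(d)*ey
        rows.append([*tv.round(1),*(dl/1000).round(4)]);phi=p2;u,z=u2,z2
    for r in rows: print("  ",[float(x) for x in r])
E
python3 -c "
from h import *
lev([.06,.1,.1,.1])"
```

```text
t=10.75 u=211.0 z=-70.4 r=222.5 y=-83.7 theta=-0.153 tilt=0.009 th_tilt=-0.144 F=[-0.3 -0.7 -1.5] Ftan=-1.5 Frad=0.2 Fy=0.8 open=18.5
  q [-0.17  0.88 -0.27  1.12  0.23  1.16  0.71]
   [-1.4, -3.1, 0.0, 0.0035, -0.0016, 0.0128]
   [-2.3, -5.2, 0.0, 0.0043, -0.0019, 0.0217]
   [-2.3, -5.2, 0.0, 0.0023, -0.001, 0.0221]
   [-2.3, -5.2, 0.0, 0.0002, -0.0001, 0.0222]
```

{"method": "servo_tool", "body": {"increments": [[[-1.4,-3.1,0,0.0035,-0.0016,0.0128,0],[-2.3,-5.2,0,0.0043,-0.0019,0.0217,0],[-2.3,-5.2,0,0.0023,-0.001,0.0221,0],[-2.3,-5.2,0,0.0002,-0.0001,0.0222,0]]]}}

```text
time_s: 11.25
tcp_pos: [782.6, 169.7, 208.4]
ee_rot: [0.706, -0.019, 0.275, -0.653]
force: [-1.1, -1.7, -1.1]
opening: 18.9
```

```bash
python3 -c "
from h import *
lev([.1]*5)"
```

```text
t=11.25 u=222.6 z=8.4 r=222.7 y=-83.8 theta=0.207 tilt=0.373 th_tilt=0.220 F=[-1.1 -1.7 -1.1] Ftan=-1.0 Frad=-0.5 Fy=2.0 open=18.9
  q [-0.33  0.66 -0.12  1.39  0.46  0.88  0.46]
   [-2.3, -5.2, 0.0, -0.0018, 0.0008, 0.0222]
   [-2.3, -5.2, 0.0, -0.0038, 0.0017, 0.0219]
   [-2.3, -5.2, 0.0, -0.0058, 0.0026, 0.0214]
   [-2.3, -5.2, 0.0, -0.0077, 0.0035, 0.0206]
   [-2.3, -5.2, 0.0, -0.0095, 0.0043, 0.0197]
```

{"method": "servo_tool", "body": {"increments": [[[-2.3,-5.2,0,-0.0018,0.0008,0.0222,0],[-2.3,-5.2,0,-0.0038,0.0017,0.0219,0],[-2.3,-5.2,0,-0.0058,0.0026,0.0214,0],[-2.3,-5.2,0,-0.0077,0.0035,0.0206,0],[-1.6,-3.6,0,-0.007,0.0031,0.014,0]]]}}

```text
time_s: 11.88
tcp_pos: [754.5, 183.0, 313.2]
ee_rot: [0.687, 0.151, 0.423, -0.572]
force: [-1.7, -2.7, -2.5]
opening: 18.6
```

```bash
python3 -c "
from h import *
lev([-.1]*12,RAD=222.5)
snap('scene','s8');snap('side','d8')
b=cv2.imread('pics/d8.png')[60:200,190:350];a=cv2.imread('pics/s8.png')[100:310,200:410]
cv2.imwrite('pics/z8.png',np.hstack([cv2.resize(x,(400,400),interpolation=2) for x in(a,b)]))
"
```

```text
t=11.88 u=191.6 z=113.2 r=222.5 y=-84.5 theta=0.703 tilt=0.852 th_tilt=0.699 F=[-1.7 -2.7 -2.5] Ftan=-1.6 Frad=-2.0 Fy=3.2 open=18.6
  q [-0.77  0.48  0.21  1.73  1.03  0.72 -0.2 ]
   [2.3, 5.2, -0.0, 0.0094, -0.0042, -0.0197]
   [2.3, 5.2, -0.0, 0.0076, -0.0034, -0.0206]
   [2.3, 5.2, -0.0, 0.0057, -0.0026, -0.0214]
   [2.3, 5.2, -0.0, 0.0037, -0.0017, -0.0219]
   [2.3, 5.2, -0.0, 0.0017, -0.0008, -0.0222]
   [2.3, 5.2, -0.0, -0.0003, 0.0001, -0.0222]
   [2.3, 5.2, -0.0, -0.0024, 0.0011, -0.0221]
   [2.3, 5.2, -0.0, -0.0044, 0.002, -0.0217]
   [2.3, 5.2, -0.0, -0.0063, 0.0028, -0.0211]
   [2.3, 5.2, -0.0, -0.0082, 0.0037, -0.0203]
   [2.3, 5.2, -0.0, -0.01, 0.0045, -0.0193]
   [2.3, 5.2, -0.0, -0.0117, 0.0053, -0.0182]
```

View pics/z8.png

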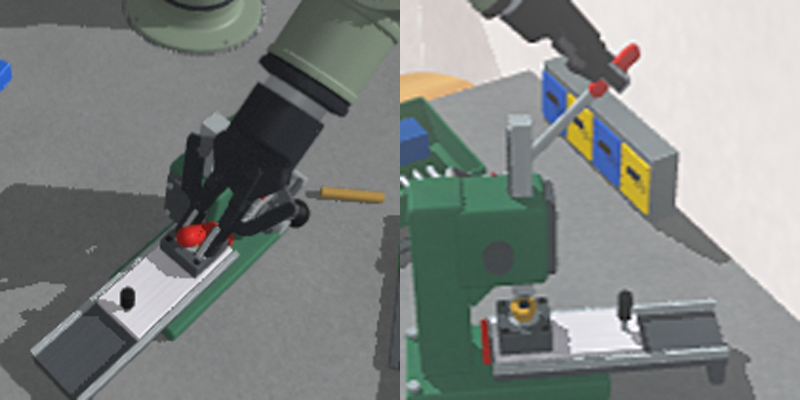

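{"method": "servo_tool", "body": {"increments": [[[2.3,5.2,0,0.0094,-0.0042,-0.0197,0],[2.3,5.2,0,0.0076,-0.0034,-0.0206,0],[2.3,5.2,0,0.0057,-0.0026,-0.0214,0],[2.3,5.2,0,0.0037,-0.0017,-0.0219,0],[2.3,5.2,0,0.0017,-0.0008,-0.0222,0],[2.3,5.2,0,-0.0003,0.0001,-0.0222,0]]]}}

```text
time_s: 12.72
tcp_pos: [780.2, 171.2, 185.2]
ee_rot: [0.701, -0.065, 0.231, -0.672]
force: [-6.4, -2.5, 1.9]
opening: 18.8
```

```bash
python3 -c "
from h import *
lev([-.1]*5,RAD=222.5)"
```

```text
t=12.72 u=219.8 z=-14.8 r=220.3 y=-84.2 theta=0.102 tilt=0.238 th_tilt=0.085 F=[-6.4 -2.5  1.9] Ftan=2.4 Frad=-4.6 Fy=4.9 open=18.8
  q [-0.28  0.73 -0.16  1.3   0.33  0.97  0.6 ]
   [2.3, 5.2, -0.0, -0.0004, 0.0002, -0.0222]
   [2.3, 5.2, -0.0, -0.0044, 0.002, -0.0217]
   [2.3, 5.2, -0.0, -0.0063, 0.0028, -0.0211]
   [2.3, 5.2, -0.0, -0.0082, 0.0037, -0.0203]
   [2.3, 5.2, -0.0, -0.01, 0.0045, -0.0193]
```

{"method": "servo_tool", "body": {"increments": [[[2.3,5.2,0,-0.0015,0.0007,-0.0222,0],[2.3,5.2,0,-0.0044,0.002,-0.0217,0],[2.3,5.2,0,-0.0063,0.0028,-0.0211,0],[2.3,5.2,0,-0.0082,0.0037,-0.0203,0]]]}}

```text
time_s: 13.22
tcp_pos: [758.0, 181.1, 99.0]
ee_rot: [-0.673, 0.209, -0.089, 0.705]
force: [-6.1, -0.4, 3.0]
opening: 18.5
```

```bash
python3 -c "
from h import *
lev([-.08]*2,RAD=222.5)"
```

```text
t=13.22 u=195.5 z=-101.0 r=220.1 y=-84.2 theta=-0.308 tilt=-0.175 th_tilt=-0.328 F=[-6.1 -0.4  3. ] Ftan=1.2 Frad=-6.1 Fy=2.9 open=18.5
  q [-0.14  0.99 -0.28  0.99  0.11  1.31  0.8 ]
   [1.9, 4.2, -0.0, -0.0061, 0.0027, -0.0166]
   [1.9, 4.2, -0.0, -0.0091, 0.0041, -0.0147]
```

{"method": "servo_tool", "body": {"increments": [[[1.9,4.2,0,-0.0061,0.0027,-0.0166,0],[0.8,1.7,0,-0.004,0.0017,-0.006,0]]]}}

```text
time_s: 13.48
tcp_pos: [745.6, 186.8, 75.2]
ee_rot: [-0.658, 0.25, -0.045, 0.709]
force: [10.3, -3.8, 1.7]
opening: 18.8
```

```bash
python3 -c "
from h import *
lev([.1]*11,RAD=222.5)
snap('side','d9');snap('wrist','w9')
b=cv2.imread('pics/d9.png')[90:200,190:350];a=cv2.imread('pics/w9.png')
cv2.imwrite('pics/z9.png',np.hstack([cv2.resize(x,(400,300),interpolation=2) for x in(a,b)]))
"
```

```text
t=13.47 u=181.8 z=-124.8 r=220.6 y=-84.3 theta=-0.432 tilt=-0.300 th_tilt=-0.453 F=[10.3 -3.8  1.7] Ftan=6.1 Frad=9.2 Fy=-0.8 open=18.8
  q [-0.12  1.07 -0.3   0.9   0.06  1.42  0.83]
   [-2.3, -5.2, 0.0, 0.0121, -0.0054, 0.0178]
   [-2.3, -5.2, 0.0, 0.0089, -0.004, 0.02]
   [-2.3, -5.2, 0.0, 0.007, -0.0031, 0.0209]
   [-2.3, -5.2, 0.0, 0.005, -0.0023, 0.0215]
   [-2.3, -5.2, 0.0, 0.0031, -0.0014, 0.022]
   [-2.3, -5.2, 0.0, 0.001, -0.0005, 0.0222]
   [-2.3, -5.2, 0.0, -0.001, 0.0004, 0.0222]
   [-2.3, -5.2, 0.0, -0.003, 0.0013, 0.022]
   [-2.3, -5.2, 0.0, -0.005, 0.0022, 0.0216]
   [-2.3, -5.2, 0.0, -0.0069, 0.0031, 0.0209]
   [-2.3, -5.2, 0.0, -0.0088, 0.004, 0.02]
```

View pics/z9.png

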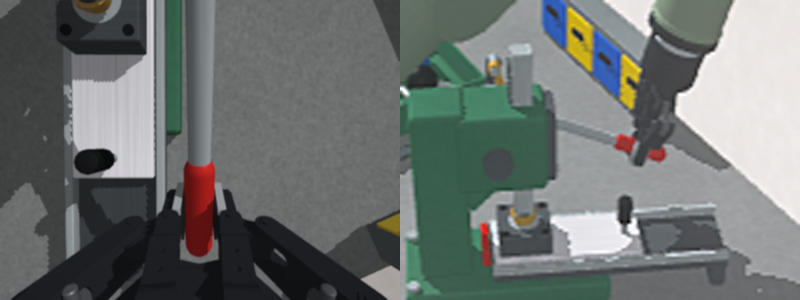

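{"method": "servo_tool", "body": {"increments": [[[-2.3,-5.2,0,0.011,-0.005,0.0185,0],[-2.3,-5.2,0,0.0089,-0.004,0.02,0],[-2.3,-5.2,0,0.007,-0.0031,0.0209,0],[-2.3,-5.2,0,0.005,-0.0023,0.0215,0],[-2.3,-5.2,0,0.0031,-0.0014,0.022,0],[-2.3,-5.2,0,0.001,-0.0005,0.0222,0]]]}}

```text
time_s: 14.32
tcp_pos: [781.2, 171.1, 203.4]
ee_rot: [0.7, -0.038, 0.255, -0.666]
force: [-3.2, 0.6, -2.1]
opening: 19.2
```

```bash
python3 -c "
from h import *
lev([.1]*6,RAD=222)"
```

```text
t=14.32 u=220.8 z=3.4 r=220.8 y=-84.5 theta=0.184 tilt=0.311 th_tilt=0.158 F=[-3.2  0.6 -2.1] Ftan=-1.5 Frad=-3.5 Fy=0.8 open=19.2
  q [-0.31  0.68 -0.12  1.35  0.37  0.91  0.55]
   [-2.3, -5.2, 0.0, -0.0002, 0.0001, 0.0222]
   [-2.3, -5.2, 0.0, -0.0033, 0.0015, 0.0219]
   [-2.3, -5.2, 0.0, -0.0053, 0.0024, 0.0214]
   [-2.3, -5.2, 0.0, -0.0072, 0.0032, 0.0207]
   [-2.3, -5.2, 0.0, -0.0091, 0.0041, 0.0198]
   [-2.3, -5.2, 0.0, -0.0108, 0.0049, 0.0187]
```

{"method": "servo_tool", "body": {"increments": [[[-2.3,-5.2,0,-0.001,0.0005,0.0222,0],[-2.3,-5.2,0,-0.0033,0.0015,0.0219,0],[-2.3,-5.2,0,-0.0053,0.0024,0.0214,0],[-2.3,-5.2,0,-0.0072,0.0032,0.0207,0],[-2.3,-5.2,0,-0.0091,0.0041,0.0198,0]]]}}

```text
time_s: 14.95
tcp_pos: [752.0, 185.1, 314.8]
ee_rot: [0.684, 0.144, 0.412, -0.584]
force: [-7.1, -2.3, -8.1]
opening: 18.7
```

```bash
python3 -c "
from h import *
lev([-.1]*3+[-.04]*6,RAD=221)
snap('side','d10');snap('scene','s10')
b=cv2.imread('pics/d10.png')[130:200,220:300];a=cv2.imread('pics/s10.png')[130:290,220:380]
cv2.imwrite('pics/z10.png',np.hstack([cv2.resize(x,(400,360),interpolation=2) for x in(a,b)]))
"
```

```text
t=14.95 u=188.4 z=114.8 r=220.7 y=-85.4 theta=0.716 tilt=0.821 th_tilt=0.668 F=[-7.1 -2.3 -8.1] Ftan=-2.5 Frad=-9.5 Fy=5.0 open=18.7
  q [-0.78  0.47  0.24  1.73  0.96  0.69 -0.12]
   [2.3, 5.2, -0.0, 0.0099, -0.0044, -0.0192]
   [2.3, 5.2, -0.0, 0.0078, -0.0035, -0.0204]
   [2.3, 5.2, -0.0, 0.0059, -0.0027, -0.0211]
   [0.9, 2.1, -0.0, 0.0018, -0.0008, -0.0086]
   [0.9, 2.1, -0.0, 0.0015, -0.0007, -0.0087]
   [0.9, 2.1, -0.0, 0.0012, -0.0005, -0.0087]
   [0.9, 2.1, -0.0, 0.0009, -0.0004, -0.0088]
   [0.9, 2.1, -0.0, 0.0005, -0.0002, -0.0088]
   [0.9, 2.1, -0.0, 0.0002, -0.0001, -0.0088]
```

View pics/z10.png

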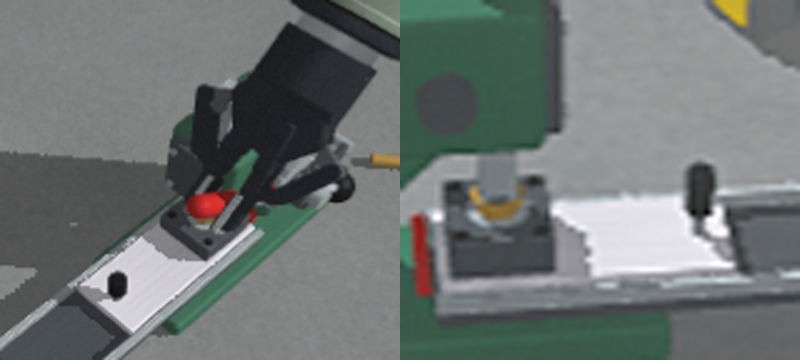

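{"method": "servo_tool", "body": {"increments": [[[2.3,5.2,0,0.0099,-0.0044,-0.0192,0],[2.3,5.2,0,0.0078,-0.0035,-0.0204,0],[1.2,2.6,0,0.003,-0.0013,-0.0106,0]]]}}

```text
time_s: 15.42
tcp_pos: [770.2, 176.7, 266.7]
ee_rot: [0.697, 0.056, 0.336, -0.632]
force: [-6.9, -0.6, 4.0]
opening: 18.6
```

```bash
python3 -c "
from h import *
lev([-.05]*8,RAD=221)"
```

```text
t=15.43 u=208.4 z=66.7 r=218.8 y=-85.2 theta=0.479 tilt=0.568 th_tilt=0.415 F=[-6.9 -0.6  4. ] Ftan=6.4 Frad=-3.5 Fy=3.3 open=18.6
  q [-0.53  0.54  0.06  1.55  0.59  0.75  0.3 ]
   [1.2, 2.6, -0.0, 0.0047, -0.0021, -0.0099]
   [1.2, 2.6, -0.0, 0.0023, -0.0011, -0.0107]
   [1.2, 2.6, -0.0, 0.0019, -0.0008, -0.0109]
   [1.2, 2.6, -0.0, 0.0014, -0.0006, -0.0109]
   [1.2, 2.6, -0.0, 0.0009, -0.0004, -0.011]
   [1.2, 2.6, -0.0, 0.0004, -0.0002, -0.011]
   [1.2, 2.6, -0.0, -0.0002, 0.0001, -0.011]
   [1.2, 2.6, -0.0, -0.0007, 0.0003, -0.011]
```

{"method": "servo_tool", "body": {"increments": [[[1.2,2.6,0,0.0038,-0.0017,-0.0103,0],[1.2,2.6,0,0.0023,-0.0011,-0.0107,0],[1.2,2.6,0,0.0019,-0.0008,-0.0109,0]]]}}

```text
time_s: 15.8
tcp_pos: [776.5, 174.1, 235.3]
ee_rot: [0.697, -0.0, 0.287, -0.657]
force: [-6.8, -1.6, 4.0]
opening: 18.8
```

```bash
python3 -c "
from h import *
lev([-.04]*4,RAD=220)"
```

```text
t=15.80 u=215.3 z=35.3 r=218.2 y=-85.3 theta=0.332 tilt=0.411 th_tilt=0.258 F=[-6.8 -1.6  4. ] Ftan=5.6 Frad=-3.9 Fy=4.3 open=18.8
  q [-0.39  0.61 -0.05  1.44  0.42  0.84  0.48]
   [0.9, 2.1, -0.0, 0.0028, -0.0013, -0.0084]
   [0.9, 2.1, -0.0, 0.0008, -0.0004, -0.0088]
   [0.9, 2.1, -0.0, 0.0005, -0.0002, -0.0088]
   [0.9, 2.1, -0.0, 0.0002, -0.0001, -0.0088]
```

{"method": "servo_tool", "body": {"increments": [[[0.5,1.2,0,0.0012,-0.0005,-0.0045,0],[0.5,1.2,0,0.0004,-0.0002,-0.0045,0],[0.5,1.2,0,0.0003,-0.0001,-0.0045,0]]]}}

```text
time_s: 16.18
tcp_pos: [777.3, 173.6, 222.9]
ee_rot: [0.696, -0.026, 0.264, -0.667]
force: [-6.3, -1.2, 4.7]
opening: 18.6
```

```bash
python3 -c "
from h import *
lev([-.02]*3,RAD=219)"
```

```text
t=16.18 u=216.2 z=22.9 r=217.4 y=-85.2 theta=0.274 tilt=0.340 th_tilt=0.187 F=[-6.3 -1.2  4.7] Ftan=5.9 Frad=-3.8 Fy=3.7 open=18.6
  q [-0.34  0.64 -0.09  1.38  0.36  0.89  0.55]
   [0.5, 1.0, -0.0, 0.0018, -0.0008, -0.0042]
   [0.5, 1.0, -0.0, 0.0003, -0.0001, -0.0044]
   [0.5, 1.0, -0.0, 0.0002, -0.0001, -0.0044]
```

{"method": "servo_tool", "body": {"increments": [[[0.2,0.4,0,0.0012,-0.0005,-0.0045,0],[0.2,0.4,0,0.0004,-0.0002,-0.0045,0],[0.2,0.4,0,0.0003,-0.0001,-0.0045,0]]]}}

```text
time_s: 16.55
tcp_pos: [779.4, 172.8, 212.2]
ee_rot: [0.695, -0.034, 0.257, -0.671]
force: [-4.0, -2.1, 5.5]
opening: 18.8
```

```bash
python3 -c "
from h import *
lev([-.02]*3,RAD=219)"
```

```text
t=16.55 u=218.4 z=12.2 r=218.7 y=-85.4 theta=0.225 tilt=0.318 th_tilt=0.165 F=[-4.  -2.1  5.5] Ftan=6.0 Frad=-1.5 Fy=3.5 open=18.8
  q [-0.33  0.66 -0.1   1.37  0.34  0.9   0.57]
   [0.5, 1.0, -0.0, 0.0004, -0.0002, -0.0044]
   [0.5, 1.0, -0.0, 0.0001, -0.0, -0.0044]
   [0.5, 1.0, -0.0, 0.0, -0.0, -0.0044]
```

{"method": "servo_tool", "body": {"increments": [[[0.3,0.7,0,0.0003,-0.0001,-0.0045,0],[0.3,0.7,0,0.0001,0,-0.0045,0],[0.3,0.7,0,0,0,-0.0045,0]]]}}

```text
time_s: 16.92
tcp_pos: [780.0, 172.6, 202.1]
ee_rot: [0.693, -0.047, 0.245, -0.676]
force: [-3.3, -0.8, 6.1]
opening: 18.5
```

```bash
python3 -c "
from h import *
lev([-.02]*3,RAD=219)"
```

```text
t=16.93 u=219.1 z=2.1 r=219.1 y=-85.5 theta=0.179 tilt=0.280 th_tilt=0.127 F=[-3.3 -0.8  6.1] Ftan=6.5 Frad=-1.6 Fy=2.1 open=18.5
  q [-0.3   0.68 -0.11  1.34  0.31  0.92  0.6 ]
   [0.5, 1.0, -0.0, -0.0001, 0.0, -0.0044]
   [0.5, 1.0, -0.0, -0.0001, 0.0, -0.0044]
   [0.5, 1.0, -0.0, -0.0002, 0.0001, -0.0044]
```

{"method": "servo_tool", "body": {"increments": [[[0.4,0.9,0,0,0,-0.0045,0],[0.4,0.9,0,-0.0001,0,-0.0045,0],[0.4,0.9,0,-0.0002,0.0001,-0.0045,0]]]}}

```text
time_s: 17.3
tcp_pos: [779.7, 172.8, 191.9]
ee_rot: [0.691, -0.065, 0.228, -0.683]
force: [-4.9, -1.5, 5.5]
opening: 18.4
```

```bash
python3 -c "
from h import *
lev([-.02]*3,RAD=219)
snap('side','d11');b=cv2.imread('pics/d11.png')[130:200,220:300];cv2.imwrite('pics/z11.png',cv2.resize(b,(640,560),interpolation=2))"
```

```text
t=17.30 u=218.8 z=-8.1 r=218.9 y=-85.5 theta=0.132 tilt=0.229 th_tilt=0.076 F=[-4.9 -1.5  5.5] Ftan=6.0 Frad=-3.1 Fy=3.4 open=18.4
  q [-0.27  0.71 -0.14  1.3   0.28  0.96  0.64]
   [0.5, 1.0, -0.0, -0.0001, 0.0, -0.0044]
   [0.5, 1.0, -0.0, -0.0003, 0.0001, -0.0044]
   [0.5, 1.0, -0.0, -0.0003, 0.0002, -0.0044]
```

View pics/z11.png

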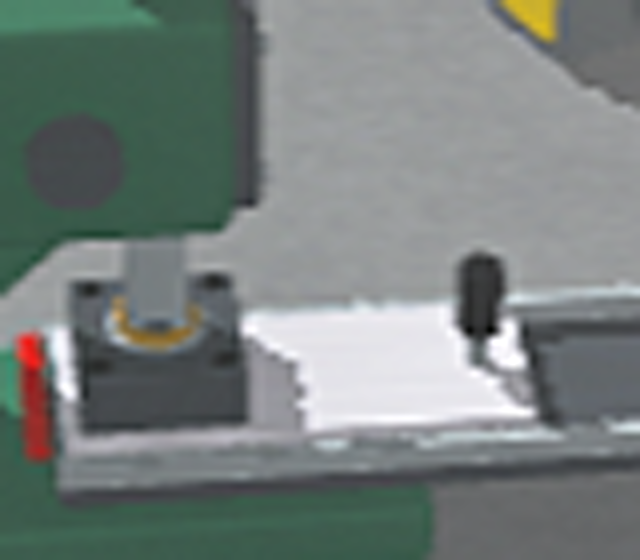

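Nearly seated; the ram (150,280) is pressing the brass head (160,325). Continuing in small steps.

{"method": "servo_tool", "body": {"increments": [[[0.3,0.7,0,0,0,-0.0045,0],[0.3,0.7,0,-0.0002,0.0001,-0.0045,0]]]}}

```text
time_s: 17.6
tcp_pos: [779.7, 172.9, 184.7]
ee_rot: [0.69, -0.074, 0.22, -0.686]
force: [-3.3, -1.3, 8.0]
opening: 18.7
```

{"method": "servo_tool", "body": {"increments": [[[0.3,0.7,0,-0.0002,0.0001,-0.0045,0],[0.3,0.7,0,-0.0003,0.0001,-0.0045,0]]]}}

```text
time_s: 17.85
tcp_pos: [779.4, 173.1, 178.1]
ee_rot: [-0.688, 0.083, -0.212, 0.689]
force: [-5.4, -0.8, 8.0]
opening: 18.7
```

{"method": "servo_tool", "body": {"increments": [[[0.2,0.5,0,0,0,-0.004,0]]]}}

```text
time_s: 17.98
tcp_pos: [779.3, 173.1, 175.3]
ee_rot: [-0.688, 0.087, -0.209, 0.69]
force: [-8.4, -1.0, 9.1]
opening: 18.2
```

```bash
python3 -c "
from h import *
lev([-.02]*3,RAD=219)"
```

```text
t=17.98 u=218.2 z=-24.7 r=219.6 y=-85.6 theta=0.056 tilt=0.169 th_tilt=0.016 F=[-8.4 -1.   9.1] Ftan=9.5 Frad=-6.7 Fy=4.4 open=18.2
  q [-0.24  0.75 -0.16  1.26  0.24  1.    0.68]
   [0.5, 1.0, -0.0, -0.0011, 0.0005, -0.0043]
   [0.5, 1.0, -0.0, -0.0006, 0.0003, -0.0043]
   [0.5, 1.0, -0.0, -0.0006, 0.0003, -0.0043]
```

{"method": "servo_tool", "body": {"increments": [[[0.2,0.5,0,-0.001,0.0005,-0.004,0]]]}}

```text
time_s: 18.1
tcp_pos: [779.2, 173.2, 173.0]
ee_rot: [-0.687, 0.089, -0.207, 0.691]
force: [1.2, -4.6, 10.6]
opening: 19.0
```

{"method": "servo_tool", "body": {"increments": [[[0.1,0.3,0,-0.001,0.0005,-0.003,0]]]}}

```text
time_s: 18.23
tcp_pos: [779.2, 173.2, 171.9]
ee_rot: [-0.687, 0.09, -0.206, 0.691]
force: [-0.8, -2.9, 11.1]
opening: 18.9
```

{"method": "servo_tool", "body": {"increments": [[[0.1,0.2,0,-0.0005,0.0002,-0.0045,0]]]}}

```text
time_s: 18.35
tcp_pos: [779.3, 173.2, 169.3]
ee_rot: [-0.686, 0.091, -0.205, 0.692]
force: [-5.1, -1.8, 12.3]
opening: 19.0
```

{"method": "servo_tool", "body": {"increments": [[[0.1,0.2,0,-0.0005,0.0002,-0.0045,0]]]}}

```text
time_s: 18.48
tcp_pos: [779.5, 173.3, 166.9]
ee_rot: [-0.686, 0.091, -0.205, 0.693]
force: [-4.5, -3.0, 12.7]
opening: 18.8
```

{"method": "servo_tool", "body": {"increments": [[[0.1,0.3,0,-0.0005,0.0002,-0.0045,0]]]}}

```text
time_s: 18.6
tcp_pos: [779.5, 173.3, 164.4]
ee_rot: [-0.685, 0.093, -0.204, 0.693]
force: [-6.9, -2.2, 13.9]
opening: 18.7
```

```bash
python3 -c "
from h import *
lev([-.02],RAD=219)
snap('side','d12');b=cv2.imread('pics/d12.png')[90:200,210:335];c=cv2.imread('pics/d11.png')[90:200,210:335]
cv2.imwrite('pics/z12.png',np.hstack([cv2.resize(x,(390,343),interpolation=2) for x in (c,b)]))"
```

```text
t=18.60 u=218.3 z=-35.6 r=221.2 y=-85.9 theta=0.007 tilt=0.152 th_tilt=-0.001 F=[-6.9 -2.2 13.9] Ftan=13.9 Frad=-5.3 Fy=4.8 open=18.7
  q [-0.23  0.77 -0.17  1.26  0.23  0.99  0.69]
   [0.5, 1.0, -0.0, -0.0027, 0.0012, -0.004]
```

View pics/z12.png

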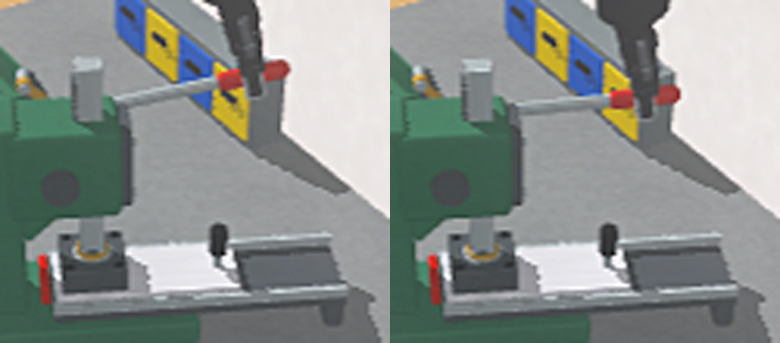

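```bash
python3 -c "
from h import *
C=cam('side')
g=lambda f:cv2.cvtColor(cv2.imread('pics/'+f+'.png'),cv2.COLOR_BGR2GRAY).astype(np.float32)
a=g('side0')
for f in('d5','d8','d9','d10','d11','d12'):
    b=g(f);prof=b[92:122,234:240].mean(1)
    print(f,prof.round(0).astype(int).tolist())
print(a[92:122,234:240].mean(1).round(0).astype(int).tolist())
T=a[98:107,230:246]
for f in('d5','d9','d10','d11','d12'):
    b=g(f)[92:126,224:252];r=cv2.matchTemplate(cv2.resize(b,None,fx=8,fy=8,interpolation=cv2.INTER_CUBIC),cv2.resize(T,None,fx=8,fy=8,interpolation=cv2.INTER_CUBIC),cv2.TM_CCOEFF_NORMED)
    _,m,_,l=cv2.minMaxLoc(r);print(f,m,224+l[0]/8-230,92+l[1]/8-98)
for dz in(0,20,25,27,29,31): print(dz,(proj(C,[*ram[:2],340-dz])-proj(C,[*ram[:2],340])))
s=env.state();print(s['force'],s['tcp_pos'],s['time_s'])
"
```

```text
d5 [157, 158, 157, 158, 157, 158, 156, 151, 182, 191, 191, 194, 143, 128, 125, 127, 125, 125, 124, 126, 125, 125, 124, 124, 125, 126, 120, 120, 121, 120]
d8 [154, 154, 154, 154, 153, 154, 152, 147, 178, 185, 186, 189, 140, 126, 122, 124, 122, 123, 121, 124, 122, 122, 122, 121, 123, 123, 118, 117, 118, 118]
d9 [152, 156, 155, 155, 154, 155, 154, 153, 149, 149, 152, 150, 151, 149, 176, 190, 187, 189, 146, 124, 124, 124, 123, 122, 124, 125, 118, 120, 119, 120]
d10 [153, 154, 154, 154, 153, 154, 153, 152, 148, 148, 150, 148, 150, 147, 172, 186, 184, 185, 145, 122, 123, 123, 122, 121, 123, 124, 118, 118, 117, 118]
d11 [158, 159, 158, 159, 158, 158, 157, 156, 153, 152, 155, 152, 155, 155, 156, 153, 174, 190, 188, 187, 174, 126, 125, 125, 127, 121, 121, 121, 120, 121]
d12 [158, 159, 158, 159, 158, 159, 158, 156, 154, 152, 155, 153, 155, 156, 157, 155, 154, 192, 189, 185, 203, 130, 124, 126, 128, 120, 128, 121, 121, 121]
[158, 159, 158, 159, 157, 158, 156, 151, 182, 190, 191, 193, 144, 129, 126, 127, 126, 126, 124, 126, 126, 125, 124, 124, 126, 125, 120, 120, 120, 120]
d5 0.9993905425071716 0.0 0.0
d9 0.9569012522697449 0.375 6.0
d10 0.8852824568748474 0.0 6.0
d11 0.9405913949012756 0.25 8.25
d12 0.9302882552146912 0.125 8.875
0 [[0. 0.]]
20 [[0.1213202  5.93624262]]
25 [[0.15131885 7.40350913]]
27 [[0.16328162 7.98855717]]
29 [[0.1752235  8.57254738]]
31 [[0.18714454 9.15548255]]
[-4.62357429 -2.81088094 12.11826723] [779.51833891 173.30731787 164.04393499] 18.65
```

```bash
python3 -c "
from h import *
s=env.state();print(s['force'],s['wrist_torque'],s['wrist_torque']@ey,s['wrist_torque']@ex)"
```

```text
[-4.62357429 -2.81088094 12.11826723] [-0.37086609  1.19300199 -0.17758537] -0.9361345587403763 0.8273134175522873
```

{"method": "servo_tool", "body": {"increments": [[[0.5,1.2,0,0,0,0,0]]], "grip_force": 25}}

```text
time_s: 18.77
tcp_pos: [778.5, 173.7, 165.2]
ee_rot: [-0.684, 0.101, -0.196, 0.695]
force: [-17.3, 1.0, 7.8]
opening: 18.7
```

```bash
cat >> h.py <<'E'
def st():
    s=env.state();F=s['force'];W=s['wrist_torque'];M=R.from_quat(s["ee_rot"]).as_matrix();a=-M[:,1]
    p=s['tcp_pos']-ram
    print(f"t={s['time_s']:.2f} z={s['tcp_pos'][2]:.1f} u={-(p@ex)+28:.1f} tilt={np.arctan2(a@ex,a@ez):.3f} Fz={F[2]:.1f} Fex={F@ex:.1f} Fy={F@ey:.1f} M(ex,ey,ez)={W@ex:.2f},{W@ey:.2f},{W[2]:.2f} open={s['opening']:.1f}")
E
python3 -c "
from h import *
st()"
```

```text
t=18.77 z=165.2 u=217.2 tilt=0.128 Fz=7.8 Fex=16.2 Fy=6.2 M(ex,ey,ez)=1.40,-3.15,-0.12 open=18.7
```

{"method": "servo_tool", "body": {"increments": [[[0,0,0,-0.0015,0.0007,-0.003,0]]]}}

```text
time_s: 18.9
tcp_pos: [778.5, 173.8, 164.4]
ee_rot: [-0.684, 0.1, -0.197, 0.695]
force: [8.6, -6.2, 13.3]
opening: 19.0
```

```bash
python3 -c "
from h import *
st()"
```

```text
t=18.90 z=164.4 u=217.2 tilt=0.131 Fz=13.3 Fex=-10.4 Fy=2.1 M(ex,ey,ez)=0.34,2.33,-0.20 open=19.0
```

{"method": "servo_tool", "body": {"increments": [[[0,0,0,0.0003,-0.0001,-0.0035,0]]]}}

```text
time_s: 19.02
tcp_pos: [778.8, 173.7, 162.8]
ee_rot: [-0.683, 0.1, -0.198, 0.695]
force: [-14.8, -0.9, 14.1]
opening: 18.7
```

```bash
python3 -c "
from h import *
st()"
```

```text
t=19.02 z=162.8 u=217.5 tilt=0.132 Fz=14.1 Fex=13.1 Fy=6.9 M(ex,ey,ez)=1.45,-2.67,-0.14 open=18.7
```

{"method": "servo_tool", "body": {"increments": [[[0.1,0.2,0,-0.0006,0.0003,-0.0042,0],[0,0,0,0,0,-0.0042,0]]]}}

```text
time_s: 19.27
tcp_pos: [779.1, 173.7, 158.5]
ee_rot: [-0.683, 0.1, -0.198, 0.696]
force: [-8.9, -2.3, 14.5]
opening: 18.5
```

```bash
python3 -c "
from h import *
st();lev([.05]+[.1]*6,RAD=221)
snap('side','d13')
g=lambda f:cv2.cvtColor(cv2.imread('pics/'+f+'.png'),cv2.COLOR_BGR2GRAY).astype(np.float32)
print(g('d13')[104:116,234:240].mean(1).round())"
```

```text
t=19.27 z=158.5 u=217.8 tilt=0.132 Fz=14.5 Fex=7.2 Fy=5.7 M(ex,ey,ez)=1.19,-1.60,-0.21 open=18.5
t=19.27 u=217.8 z=-41.5 r=221.7 y=-86.1 theta=-0.019 tilt=0.132 th_tilt=-0.021 F=[-8.9 -2.3 14.5] Ftan=14.3 Frad=-7.5 Fy=5.7 open=18.5
  q [-0.22  0.78 -0.18  1.25  0.22  1.    0.7 ]
   [-1.2, -2.6, 0.0, 0.001, -0.0004, 0.011]
   [-2.3, -5.2, 0.0, 0.0018, -0.0008, 0.022]
   [-2.3, -5.2, 0.0, -0.0002, 0.0001, 0.0221]
   [-2.3, -5.2, 0.0, -0.0023, 0.001, 0.022]
   [-2.3, -5.2, 0.0, -0.0042, 0.0019, 0.0216]
   [-2.3, -5.2, 0.0, -0.0062, 0.0028, 0.021]
   [-2.3, -5.2, 0.0, -0.0081, 0.0036, 0.0202]
[156. 156. 157. 154. 167. 191. 188. 185. 200. 130. 125. 125.]
```

{"method": "servo_tool", "body": {"increments": [[[0.4,1.0,0,-0.0012,0.0005,-0.004,0]]], "grip_force": 30}}

```text
time_s: 19.45
tcp_pos: [778.4, 174.0, 156.6]
ee_rot: [-0.682, 0.106, -0.193, 0.698]
force: [-6.3, -3.1, 15.1]
opening: 18.8
```

```bash
python3 -c "
from h import *
st()"
```

```text
t=19.45 z=156.6 u=217.0 tilt=0.116 Fz=15.1 Fex=4.5 Fy=5.4 M(ex,ey,ez)=1.14,-0.82,-0.19 open=18.8
```

{"method": "servo_tool", "body": {"increments": [[[0,0,0,0,0,0.002,0],[-1.2,-2.6,0,0.001,-0.0004,0.011,0],[-2.3,-5.2,0,0.0018,-0.0008,0.022,0],[-2.3,-5.2,0,-0.0002,0.0001,0.0221,0],[-2.3,-5.2,0,-0.0023,0.001,0.022,0],[-2.3,-5.2,0,-0.0042,0.0019,0.0216,0]]], "grip_force": 40}}

```text
time_s: 20.2
tcp_pos: [773.6, 176.6, 262.2]
ee_rot: [0.686, 0.06, 0.339, -0.641]
force: [-5.0, -1.2, -2.5]
opening: 18.7
```

```bash
python3 -c "
from h import *
st();lev([.1]*4)"
```

```text
t=20.20 z=262.2 u=211.6 tilt=0.573 Fz=-2.5 Fex=4.1 Fy=3.1 M(ex,ey,ez)=0.89,-1.53,-0.44 open=18.7
t=20.20 u=211.6 z=62.2 r=220.5 y=-86.5 theta=0.455 tilt=0.573 th_tilt=0.420 F=[-5.  -1.2 -2.5] Ftan=-0.4 Frad=-4.7 Fy=3.1 open=18.7
  q [-0.53  0.54  0.07  1.57  0.58  0.7   0.29]
   [-2.3, -5.2, 0.0, -0.0066, 0.003, 0.0208]
   [-2.3, -5.2, 0.0, -0.0085, 0.0038, 0.02]
   [-2.3, -5.2, 0.0, -0.0103, 0.0046, 0.019]
   [-2.3, -5.2, 0.0, -0.0119, 0.0054, 0.0177]
```

{"method": "servo_tool", "body": {"increments": [[[-2.3,-5.2,0,-0.0066,0.003,0.0208,0],[-2.3,-5.2,0,-0.0085,0.0038,0.02,0],[-1,-2.3,0,-0.0045,0.002,0.008,0],[0,0,0,0,0,0,0]]]}}

```text
time_s: 20.7
tcp_pos: [751.5, 187.2, 315.6]
ee_rot: [0.673, 0.151, 0.412, -0.596]
force: [-0.8, -3.0, -2.7]
opening: 18.9
```

```bash
python3 -c "
from h import *
st();lev([.1]*1)
snap('side','d14');snap('scene','s14')
b=cv2.imread('pics/d14.png')[60:200,190:350];a=cv2.imread('pics/s14.png')[100:310,200:410]
cv2.imwrite('pics/z14.png',np.hstack([cv2.resize(x,(400,400),interpolation=2) for x in(a,b)]))
"
```

```text
t=20.70 z=315.6 u=187.1 tilt=0.825 Fz=-2.7 Fex=-0.5 Fy=3.0 M(ex,ey,ez)=0.81,-1.09,-0.26 open=18.9
t=20.70 u=187.1 z=115.6 r=219.9 y=-87.1 theta=0.723 tilt=0.825 th_tilt=0.672 F=[-0.8 -3.  -2.7] Ftan=-2.3 Frad=-1.4 Fy=3.0 open=18.9
  q [-0.82  0.46  0.31  1.75  0.96  0.62 -0.13]
   [-2.3, -5.2, 0.0, -0.0114, 0.0051, 0.0181]
```

View pics/z14.png

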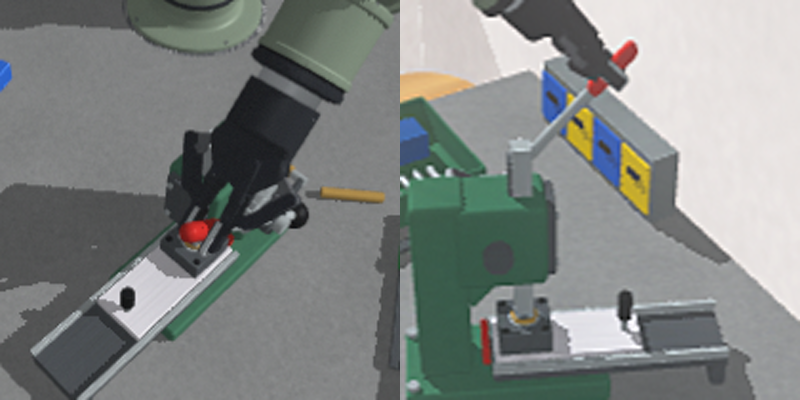

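{"method": "servo_tool", "body": {"increments": [[[0,0,0,0,0,0,0.5],[0,0,0,0,0,0,0.6],[0,0,0,0,0,0,0.6],[0,0,0,0,0,0,0.6],[0,0,0,-0.006,0.0027,0.006,0.6],[0,0,0,-0.013,0.006,0.0135,0.6],[0,0,0,-0.013,0.006,0.0135,0.6],[0,0,0,-0.013,0.006,0.0135,0.6],[0,0,0,0,0,0,0.6]]]}}

```text
time_s: 21.92
tcp_pos: [704.0, 210.2, 366.3]
ee_rot: [0.671, 0.15, 0.412, -0.598]
force: [0.3, -0.1, 0.1]
opening: 50.8
```

```bash
python3 -c "
from h import *
st();snap('side','d15');snap('scene','s15');snap('wrist','w15')
b=cv2.imread('pics/d15.png')[60:200,190:350];a=cv2.imread('pics/s15.png')[100:310,200:410];c=cv2.imread('pics/w15.png')
cv2.imwrite('pics/z15.png',np.hstack([cv2.resize(x,(266,300),interpolation=2) for x in(a,b,c)]))
"
```

```text
t=21.93 z=366.3 u=134.3 tilt=0.823 Fz=0.1 Fex=-0.3 Fy=0.0 M(ex,ey,ez)=0.07,-0.78,-0.02 open=50.8
```

View pics/z15.png

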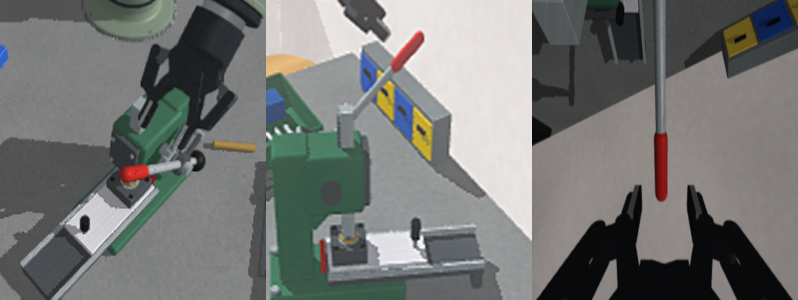

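```bash
python3 -c "
from h import *
im=cv2.imread('pics/d15.png');C=cam('side')
m=cv2.inRange(cv2.cvtColor(im,cv2.COLOR_BGR2HSV),(0,150,60),(6,255,255))[60:110,240:300]
v,u=np.nonzero(m);print(len(u),u.min()+240,u.max()+240,v.min()+60,v.max()+60)
for n,uv in(('side',(u.mean()+240,v.mean()+60)),):
    o,d=ray(C,uv);t=((ram-85*ey-o)@ey)/(d@ey);P=o+t*d;q=P-ram;a=np.arctan2(P[2]-200,28-q@ex);print(uv,P.round(1),(q@ex).round(1),'theta',a,np.hypot(P[2]-200,28-q@ex))
b=im[150:185,235:285];cv2.imwrite('pics/z16.png',cv2.resize(b,(750,525),interpolation=2))
g=cv2.cvtColor(im,cv2.COLOR_BGR2GRAY);print(g[104:116,234:240].mean(1).round())
"
```

```text
44 266 284 75 92
(np.float64(273.79545454545456), np.float64(82.97727272727272)) [715.7 201.  352.3] -120.8 theta 0.7970392267773041 212.88165835808886
[149. 149. 151. 148. 162. 183. 181. 178. 199. 123. 119. 121.]
```

View pics/z16.png

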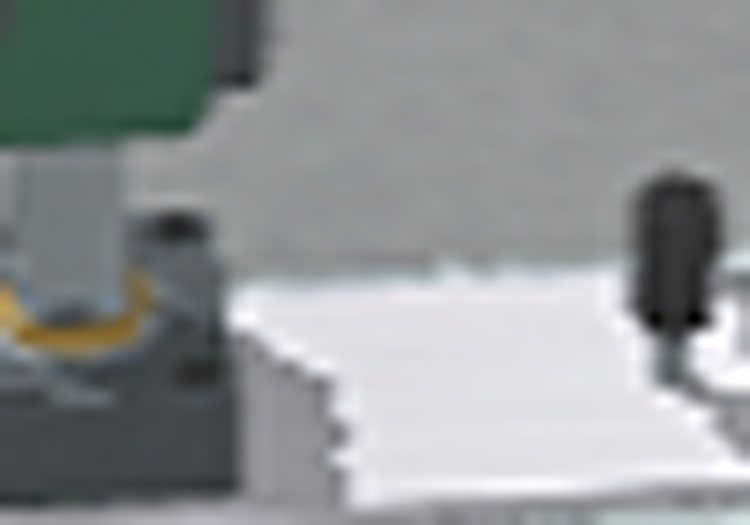

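```bash
python3 -c "
from h import *
print(env.job_done());st()"
```

```text
the job is handed in; nothing more can be done
None
the job is handed in; nothing more can be done
```

The job is handed in at about 22 s of the 72 s limit. Every check I made points to the bushing being seated, but I got no direct measurement of the head gap.

**What I did**
- I pinched the shuttle knob and pushed the shuttle about 76 mm until it stopped against the red end stop (about 30 N).
- I then gripped the lever sleeve and raised the lever to about 0.7 rad. I pumped a full stroke down to the lower stop, swung back up, and pumped down again.
- On the second stroke the bushing went in at about 6 N at the handle and came up solid. I finished with a squeeze of 13–15 N.
- I swung the lever back up, opened the gripper and backed off about 70 mm.

**Last checks**
- **Ram travel:** by the side camera the ram came down 30 ± 1 mm, against 29 mm nominal, and its position did not change between 14 N and the release.
- **Squeeze force:** with the wrist moment taken into account, I estimate about 110–130 N between ram and bushing.
- **Lever:** the side camera gives about 0.75–0.8 rad, and the tool pose gives 0.72 rad.
- **Robot clear:** the wrist force reads about 0 N after release.
- **Bystanders:** I kept the arm away from them, but did not measure their positions at the end.

**What disagreed or went wrong**
- **Finger length:** the real fingertips sit about 25 mm behind the reported tool point. My first pinch at the knob came down on top of it and closed on nothing; I re-gripped 25 mm lower.
- **Handle stiffness:** at the end it felt like only about 0.4 N/mm, not over 1 N/mm. I put this down to the sleeve slipping a little in the pads.
- **Head gap:** whether the head is within 0.8 mm of the plate is inferred only from the force and the ram travel.

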